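# Third hand at the tub filler: guide rail against the sprung stop

### The job

First, before the rail touches the sprung stop bar, throw the feed clutch lever into its marked notch, midway between the two pairs of lugs. Then lay the white guide rail flat on the bed, foot towards the stop bar and ends level with the bar's ends, and push it squarely against the bar with a steady force of about 12 newtons (bar about halfway in), never driving the bar all the way in. Finish while still holding the rail pressed there with the gripper, so that a colleague can drive its screws; leave the tub, tray, screwdriver and bowl alone.

Things in the scene. Friction and masses are not known exactly. Their poses are not given: they have to be found in the camera images.
- fixture: Fixed lane fixture of a tub filler. Origin on the worktop under the bed; x = push direction, towards the stop bar; y left; z up. Bed: dark steel plate, x -110 to 160 mm, y -110 to 110, top at z 6. Grey stop housing from x 96 on, 180 wide, 56 high. At its left a grey gearbox 150 (x) x 85 (y) x 50 high, centred at x 0, y 165, carries the clutch lever and quadrant. Place and yaw vary.
- stop_bar: Sprung steel stop bar, 140 mm long (y), 12 thick (x), 34 high, in front of the housing (gap 24 mm at rest). Origin: middle of the lower edge of its front face, at rest at x 60, y 0, z 8 mm of the fixture. Pushed along the fixture's x it slides 20 mm to its end stop, on springs of 1.2 N per mm without preload (10 mm in = 12 N), and springs back.
- clutch (a joint): Angle of the clutch lever, rad: 0 upright, positive leaning to the fixture's +x. End stops -0.7 and 0.7. Starts leaning to the negative side. The marked notch is at 0.30: the rod stands midway between the two pairs of dark lugs, at 0.11 and 0.49. Stiff (about 1.5 N at the knob), stays where it is left, no click.
- clutch_knob (a point): Centre of the black barrel knob, 30 mm in diameter, 28 mm long along the fixture's y with flat ends, on top of the clutch lever, 100 mm from the pivot along the 10 mm rod; moves with the lever.
- clutch_pivot (a point): Pivot of the lever, fixed at x 0, y 165, z 65 mm of the fixture; the hinge axis is the fixture's y, so the knob moves on an arc in its x-z plane. The quadrant and lugs beside the rod reach 63 mm from the pivot.
- rail: Loose white plastic guide rail, 0.2 to 0.35 kg, L-shaped section, 140 mm long (y). Origin: centre of its underside. Foot 60 mm wide (x -30 to 30), 20 thick, with two screw holes; an upright rib 14 thick along its back edge (x -30 to -16), top at z 68. Its x points from rib to front face (x 30), which goes to the stop bar. Starts flat on the worktop right of the fixture, foot roughly away from you.
- rail_rib (a point): Grip point of the rail: middle of the rib's length and thickness, at x = -23 mm, y = 0, z = 45 mm of the rail.
- tub: Bystander: open white plastic tub, 110 mm across, 95 mm high. Origin: centre of its underside.
- tray: Bystander: small open steel tray, 100 x 80 x 25 mm. Origin: centre of its underside.
- driver: Bystander: screwdriver with a black handle, lying on the worktop nearer the robot. Origin: on its underside.
- bowl: Bystander: steel bowl, 100 mm across, 45 mm high. Origin: centre of its underside.
Not all that is in view belongs to the job. What is shaped like the rail but green or pink is not meant.

How it is judged:
By the outcome, as a careful person would: the job done as asked, in the order asked, and still so for the second after the job is handed in, while the arm keeps its last pose, push and grip.
It also fails if it takes over 54 s, if anything falls off the work surface, if the arm or the gripper's body presses on something with over 40 N, if the wrist force passes 120 N, or if a joint passes its speed limit or range.

### The arm

A 6-joint arm with a two-finger parallel gripper is mounted at the origin on the work surface. World frame = base frame: x ahead of the robot, y to its left, z up, the work surface at z = 0. Lengths are in m, angles in rad, forces in N, time in s.
With the tool pointing down it reaches from about 0.25 to 0.725 m from the base axis. Payload 4 kg.
Tool frame: the origin (TCP) lies on the centre line of the jaws, within the pads' length; the fingertips stand 11 mm ahead of it and the grasp point (between the pads) lies 8 mm behind it; z points along the fingers, x is the direction in which the jaws open and shut, and the axes are right-handed (so a half turn about z gives the same grasp; the last joint's range is limited). The gripper opens to 85 mm and grips with 20 to 120 N. Pads are 22 mm wide; open, the fingers measure 114 mm over their backs; the gripper's body (76 mm by 85 mm) begins 54 mm behind the grasp point. The pads swing forward as they close: fully open they stand 13 mm farther back than shut.
Start: joints at [1.318, 0.241, 0.005, 1.335, 0, 1.571], TCP at [0.125, 0.484, 0.206] pointing down, gripper open.
Joint ranges: [-2.72, 2.72], [-1.05, 1.87], [-1.09, 1.28], [-1.99, 2.15], [-1.42, 1.44], [-3.14, 3.14]. Speed limits (rad/s): [2.79, 2.79, 3.14, 3.14, 3.14, 3.14].

### API

Orientations are given as a unit quaternion [x, y, z, w].
In Python, from workcell import bot, viewer, order gives the robot as it stands. The module is installed in compiled form; this text tells all that it offers.
- The arm moves only by the tool send_rows, never from a script. Its argument "increments" is a list that holds one entry, the list of rows, each a list of 4 numbers: the shift along the tool's x, y, z in m, then the turn about the tool's z in degrees. A call has exactly 8 rows; each row shifts and turns the pose as measured when the row begins, along the tool's axes as they then stand; what a row does not reach is not made up. A row lasts 1/10 s, in which the tool goes at most 50 mm and 8.59 degrees, less where a joint would pass 70% of its speed; a pose out of reach is approached as far as the arm can. A call is refused whole if a number of a shift passes 0.05 or a number of a turn 8.59, either way. A call with a gripper value outside its range is refused whole. "hand" is the closure, from -1 (fully open) to 1 (shut), so that 0 is half open, set as the call begins (left out, the last holds). The fingers move at their own pace and stop on an object; the grip force is fixed at half the most. Time passes only in rows, so rows that do not move let the fingers close, or fill a call up. It gives the time, the measured TCP pose, the force and the opening at its end, in the units of the state.
- bot.get_obs(): the state, without advancing time (a new reading comes with each control period).
- viewer.camera(name): name is "side" or "top"; returns a dict with "image" (400x640x3 uint8, red, green, blue), "range_z" (400x640 float32, m along the optical axis (not along the pixel's ray), 0 where there is no reading), "camera_matrix" (3x3 intrinsics, pixels), "dist" ([k1, k2, p1, p2, k3] as OpenCV has them; the pictures are not rectified), "eye" and "rotation" of the camera in the world. Camera axes: x right, y down, z forward; pixel columns grow to the right and rows downward; lengths in m; the calibration is good to about 2 mm. A picture is of the moment at which its call begins.
- order.job_done(): hands the job in, once; it reports no verdict.
The state is a dict: "clock": time; "joint_pos": joint angles; "joint_vel": joint speeds; "tau": joint torques, N m; "eef_pos": TCP position; "tool_rot": TCP orientation; "ft_force": force on the tool from outside, world axes, zero at the start; "ft_torque": the same for the moment, N m; "grip_width": finger opening in m.
Only numpy, scipy, OpenCV 4.12 (cv2) and the standard library are available. Lean on these libraries where they do the work, as an engineer would, in place of code of your own. Each camera call takes 0.05 s, during which the arm holds its last target.

## Working session

There is one attempt and no reset: what is moved stays moved. The work goes in short steps, Python scripts to look and compute and a tool call to move; the robot and the scene stay as the last step left them, time stands still between calls to the robot, and variables do not carry over. Pictures are saved under pics/ and viewed, and the job is handed in when it is done.

Besides the shell and the picture viewer there is one more tool, called after ">>>" as name(argument=value, ...) on one line, values as JSON. send_rows: Moves the arm, as the interface text tells. Its arguments: {"type":"object","properties":{"increments":{"type":"array","items":{"type":"array","items":{"type":"array","items":{"type":"number"}}}},"hand":{"type":"number"}},"required":["increments"]}

```bash
mkdir -p pics; cat > h.py <<'E'
import numpy as np, cv2, pickle
from workcell import bot, viewer, order
def snap(name,tag):
    c=viewer.camera(name); cv2.imwrite(f'pics/{tag}.png',c['image'][:,:,::-1]); pickle.dump(c,open(f'pics/{tag}.pkl','wb')); return c
def cloud(c):
    K=np.array(c['camera_matrix'],float);d=np.array(c['dist'],float);z=c['range_z'];h,w=z.shape
    u,v=np.meshgrid(np.arange(w),np.arange(h))
    p=cv2.undistortPoints(np.stack([u,v],-1).reshape(-1,1,2).astype(float),K,d,None,None,None).reshape(h,w,2) if False else cv2.undistortPoints(np.stack([u,v],-1).reshape(-1,1,2).astype(float),K,d).reshape(h,w,2)
    P=np.dstack([p[...,0]*z,p[...,1]*z,z])
    W=P@np.array(c['rotation']).T+np.array(c['eye'])
    W[z==0]=np.nan
    return W
E
python3 - <<'E'
from h import *
for n in('top','side'):
    c=snap(n,n+'0'); print(n,c['eye'],np.round(c['rotation'],3),c['camera_matrix'])
print(bot.get_obs())
E
```

```text
top [ 0.37818834 -0.00817727  1.33818291] [ 0.707 -0.704  0.054 -0.037] [[433.63601224   0.         327.65340174]
 [  0.         433.63601224 196.38239298]
 [  0.           0.           1.        ]]
side [ 0.25416509 -0.74324921  1.04455872] [ 0.922 -0.163  0.063 -0.345] [[412.36922374   0.         324.55944807]
 [  0.         412.36922374 195.50932023]
 [  0.           0.           1.        ]]
{'clock': 0.1, 'joint_pos': array([1.31798984e+00, 2.41328129e-01, 3.85786772e-03, 1.33518029e+00,
       4.05177436e-06, 1.57079016e+00]), 'joint_vel': array([-1.50210564e-03, -5.87130497e-04,  3.15938237e-03,  1.39460980e-03,
        1.25881774e-03,  5.55320166e-05]), 'tau': array([-4.73719956e-04, -3.73137939e+01,  2.53009182e+01,  1.08301968e-02,
       -1.28752063e-04,  2.38042205e-06]), 'eef_pos': array([0.12490856, 0.48352196, 0.20540634]), 'tool_rot': array([ 7.90605837e-01,  6.12324710e-01, -7.34225069e-04,  5.66088098e-04]), 'ft_force': array([-0.03362067,  0.46761594,  0.24923518]), 'ft_torque': array([ 0.07203926,  0.00780549, -0.00548847]), 'grip_width': 0.08562728194819524}
```

```bash
sed -i "s/np.array(c\['rotation'\]).T/R.from_quat(c['rotation']).as_matrix().T/; 1a from scipy.spatial.transform import Rotation as R" h.py
python3 - <<'E'
from h import *
for n in('top0','side0'):
    c=pickle.load(open(f'pics/{n}.pkl','rb'));W=cloud(c);print(n,[np.round(W[v,u],3) for u,v in((320,200),(100,300),(500,100),(400,300))])
E
```

```text
top0 [array([ 0.542, -0.017, -0.002]), array([0.232, 0.649, 0.005]), array([ 0.874, -0.604,  0.004]), array([ 0.236, -0.262, -0.003])]
side0 [array([0.547, 0.091, 0.007]), array([-0.143, -0.036, -0.002]), array([ 1.803,  0.685, -0.308]), array([ 0.634, -0.319, -0.001])]
```

View pics/top0.png

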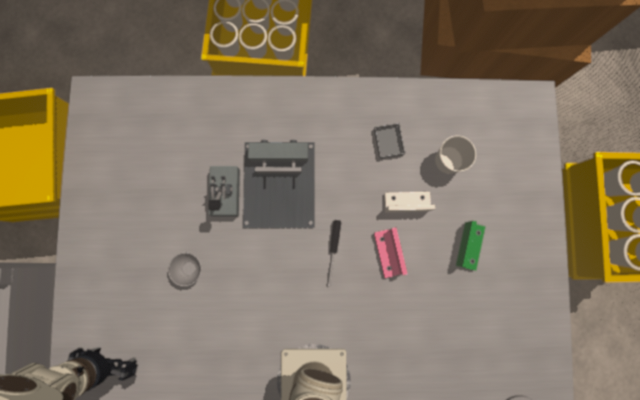

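View pics/side0.png

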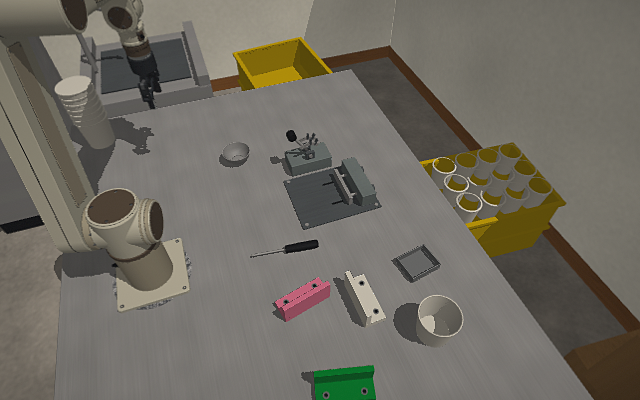

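```bash
python3 - <<'E'
from h import *
c=pickle.load(open('pics/top0.pkl','rb'));W=cloud(c);im=c['image']
def show(u0,u1,v0,v1,s,n):
    cv2.imwrite(f'pics/{n}.png',cv2.resize(im[v0:v1,u0:u1,::-1],None,fx=s,fy=s,interpolation=cv2.INTER_CUBIC))
show(195,325,130,240,6,'fixz'); show(365,495,120,285,3.6,'railz')
Z=W[...,2]
np.set_printoptions(linewidth=250)
print((Z[140:232:3,200:320:4]*1000).round())
print((Z[180:220:2,376:442:3]*1000).round())
# noise
print(np.nanstd(Z[250:280,300:325]),np.nanmean(Z[250:280,300:325]))
E
```

```text
[[  4.  -5.   2.   1.  -2.   3.   1.   0.   5.   3.  -0.   6.   1.  -1.  -6.   0.  42.   4.   1.  -4.   2.  -0.   3.  39.  37.   2.  -3.  -1.   1.   2.]
 [ -3.   2.  -5.   1.   3.   6.   4.  -4.  -2.   3.   5.   5.  57.  57.  51.  53.  54.  56.  56.  61.  57.  56.  56.  58.  54.  59.  55.   8.   6.  -1.]
 [ -0.   2.  -1.   0.  -0.  -2.  -1.   3.  -2.  -0.  -0.   4.  54.  56.  59.  56.  54.  54.  57.  56.  56.  63.  57.  58.  61.  59.  58.   3.  11.   3.]
 [  2.  -1.   1.   1.   2.   1.  -3.  -3.  -5.  -2.  -2.   8.  58.  60.  57.  57.  58.  56.  59.  54.  59.  57.  56.  57.  54.  60.  55.   3.   4.  -1.]
 [ -3.   4.   0.  -0.   0.  -2.   2.   4.   0.  -1.   1.   6.  59.  61.  55.  50.  56.  60.  55.  53.  58.  61.  59.  59.  57.  60.  54.   5.   8.   2.]
 [  5.  -1.   6.  -2.  -3.   6.  -1.   2.   5.  -3.   0.   9.  58.  51.  52.  54.  58.  56.  59.  55.  56.  53.  54.  56.  58.  59.  54.   7.   3.  -0.]
 [ -1.  -2.   1.   1.   2.  -6.   4.   1.   5.   4.   2.   2.  52.  51.  57.  56.  55.  52.  53.  53.  52.  52.  59.  55.  54.  52.  53.   4.   4.   5.]
 [  1.   2.  -2.  -2.   2.  -
[... 4808 characters left out ...]
. 13. -9.  2. -2.]
 [ 4. -2. -4. 17. 67. 66. 70. 64. 73. 66. 67. 70. 68. 71. 66. 66. 71. 64. 74. 65.  2. -1.]
 [ 0.  4. -0. 14. 66. 65. 67. 69. 69. 65. 67. 70. 69. 70. 67. 70. 70. 69. 63. 68. -2.  0.]
 [ 0.  2.  0. 11. 68. 67. 62. 61. 61. 58. 55. 50. 48. 48. 49. 42. 39. 42. 36. -1.  1. -2.]
 [-1.  2. -0.  2.  2. -3.  0. -0.  3. -0. -1. -1.  1.  2. -3.  3.  4. -3. -3.  1.  0.  3.]
 [ 2.  3.  2. -0. -3. -1. -1. -6. -0.  3. -0. -1.  1.  0.  3. -3. -0.  2.  1. -0. -2.  0.]
 [ 7. -3.  4.  3. -1.  3. -1. -1. -1. -4. -3. -1. -0. -1.  4.  2.  1.  0.  2.  2.  2. -1.]
 [ 1.  5. -2.  2.  0. -1.  0. -0. -0.  3.  0.  2.  0.  7.  1.  0. -2.  2. -1.  3.  3.  5.]]
0.0027537659773930797 0.0003237343124230514
```

View pics/fixz.png

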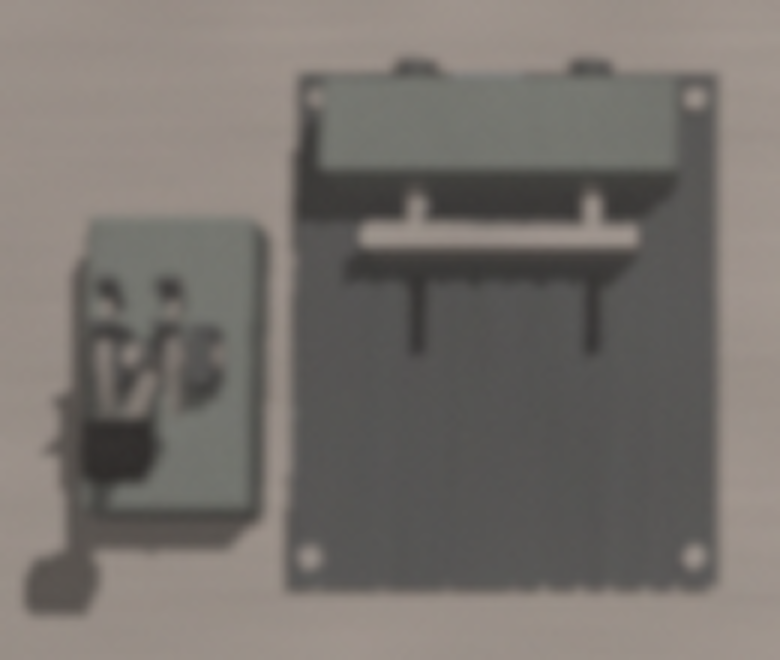

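View pics/railz.png

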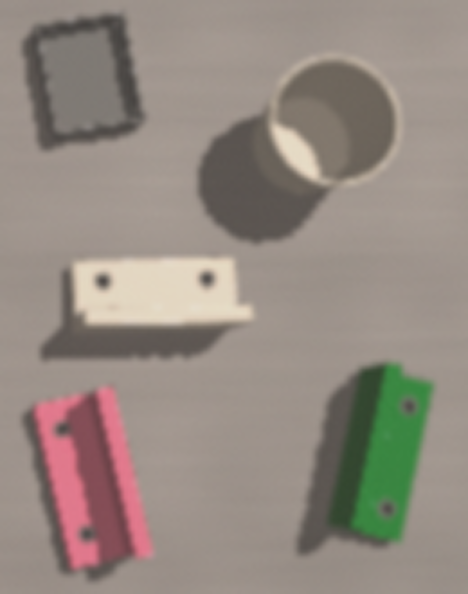

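```bash
cat >> h.py <<'E'
from scipy.optimize import least_squares
def proj(c,P):
    Rm=R.from_quat(c['rotation']).as_matrix()
    X=(np.atleast_2d(P)-c['eye'])@Rm
    return cv2.projectPoints(X,np.zeros(3),np.zeros(3),np.array(c['camera_matrix'],float),np.array(c['dist'],float))[0].reshape(-1,2)
def place(p,M,z0=0):
    M=np.atleast_2d(np.array(M,float))/1000; a=p[2]
    return np.c_[p[0]+np.cos(a)*M[:,0]-np.sin(a)*M[:,1],p[1]+np.sin(a)*M[:,0]+np.cos(a)*M[:,1],M[:,2]+z0]
def fit(c,M,px,p0):
    f=lambda p:(proj(c,place(p,M))-px).ravel()
    r=least_squares(f,p0,loss='soft_l1'); return r.x,f(r.x).reshape(-1,2)
def unz(x,s,u0,v0): x=np.array(x,float); return (x+.5)/s-.5+[u0,v0]
def overlay(c,sets,box,s,n):
    u0,u1,v0,v1=box
    im=cv2.resize(c['image'][v0:v1,u0:u1,::-1],None,fx=s,fy=s,interpolation=cv2.INTER_CUBIC)
    for P in sets:
        q=((proj(c,P)-[u0,v0]+.5)*s-.5)
        cv2.polylines(im,[np.round(q*8).astype(np.int32)],False,(0,0,255),1,cv2.LINE_AA,3)
    cv2.imwrite(f'pics/{n}.png',im)
FIX=[np.array(x,float) for x in([[-110,-110,6],[160,-110,6],[160,110,6],[-110,110,6],[-110,-110,6]],[[60,-70,42],[72,-70,42],[72,70,42],[60,70,42],[60,-70,42]],[[96,-90,56],[96,90,56]],[[75,122.5,50],[75,207.5,50],[-75,207.5,50],[-75,122.5,50],[75,122.5,50]])]
RAIL=[np.array(x,float) for x in([[30,-70,20],[30,70,20],[-16,70,20]],[[30,-70,20],[-16,-70,20]],[[-16,-70,68],[-16,70,68],[-30,70,68],[-30,-70,68],[-16,-70,68]],[[30,-70,0],[30,70,0]])]
E
python3 - <<'E'
from h import *
c=pickle.load(open('pics/top0.pkl','rb')); s=pickle.load(open('pics/side0.pkl','rb'))
M=[[160,110,6],[160,-110,6],[-110,-110,6],[-110,110,6],[60,70,42],[60,-70,42],[72,70,42],[72,-70,42],[96,90,56],[96,-90,56],[75,207.5,50],[75,122.5,50],[-75,122.5,50]]
px=unz([(300,75),(717,73),(715,588),(288,590),(358,248),(638,248),(358,222),(638,222),(318,170),(677,172),(88,218),(255,218),(250,512)],6,195,130)
p,r=fit(c,M,px,[.57,.1,0]);print(p,r.round(1).tolist())
M2=[[30,70,20],[30,-70,20],[-16,-70,68],[-30,-70,68],[-30,70,68],[-16,70,68]]
px2=unz([(73,262),(235,258),(253,306),(253,321),(85,324),(85,311)],3.6,365,120)
q,r=fit(c,M2,px2,[.55,-.25,0]);print(q,r.round(1).tolist())
np.save('p.npy',p);np.save('q.npy',q)
overlay(c,[place(p,m) for m in FIX],(195,325,130,240),6,'o1')
overlay(c,[place(q,m) for m in RAIL],(370,470,170,230),7,'o2')
overlay(s,[place(p,m) for m in FIX],(260,400,115,235),5,'o3')
overlay(s,[place(q,m) for m in RAIL],(320,420,255,335),7,'o4')
E
```

```text
[0.56494318 0.11148704 0.00815711] [[-0.4, -0.3], [0.0, -0.0], [0.5, -0.1], [-0.1, -0.2], [0.4, -0.0], [-0.0, -0.1], [0.5, 0.4], [-0.0, 0.3], [0.0, 0.4], [-0.0, -0.1], [-0.4, -0.3], [-0.1, -0.4], [-0.3, 0.2]]
[ 0.53598139 -0.28756813  0.02809043] [[0.0, -0.1], [-0.1, 0.1], [-0.1, -0.3], [0.2, 0.3], [0.1, 0.6], [-0.1, -0.5]]
```

View pics/o1.png

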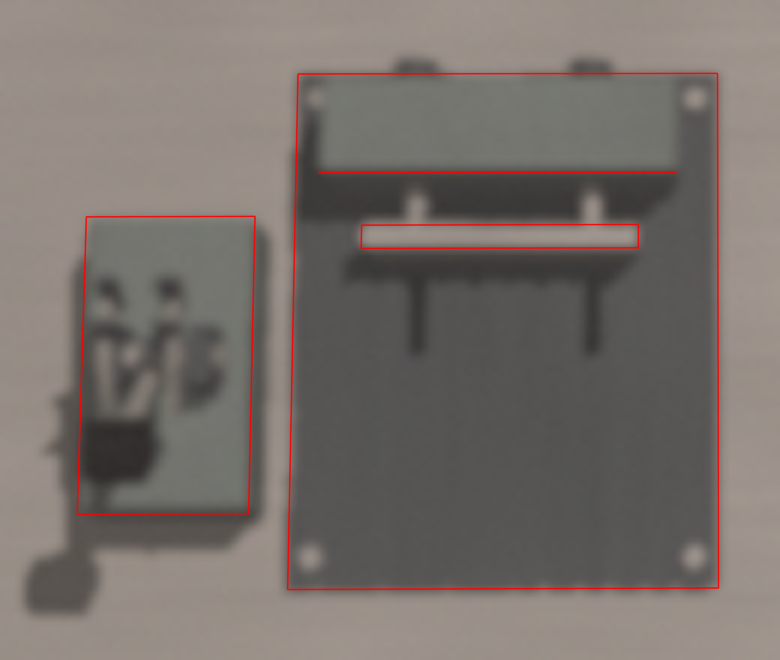

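View pics/o2.png

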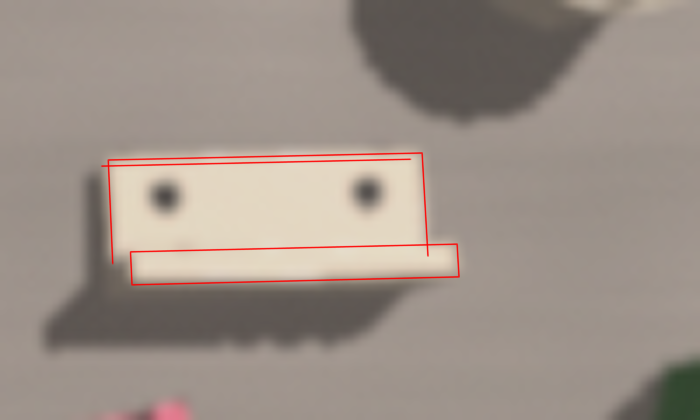

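View pics/o3.png

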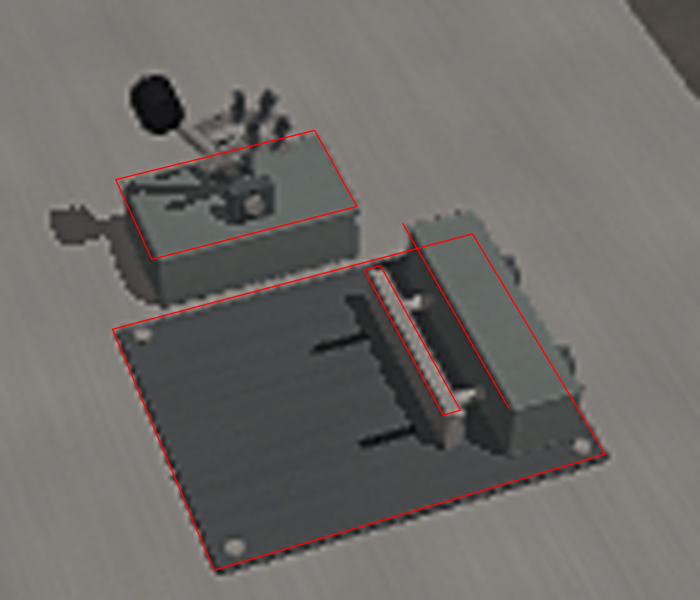

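View pics/o4.png

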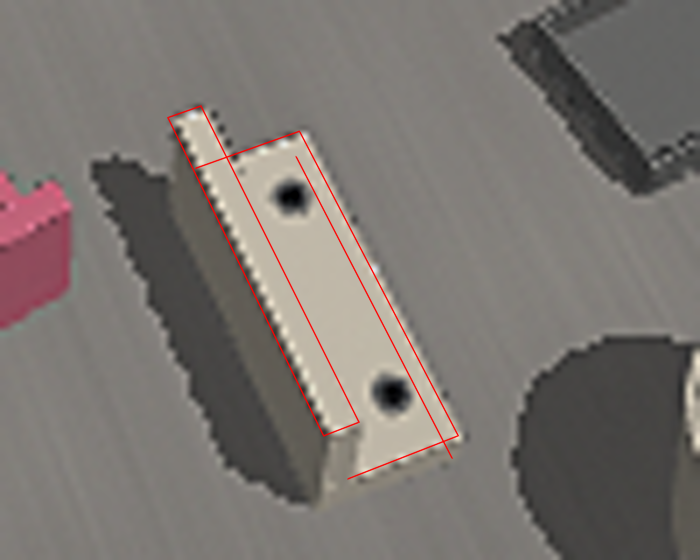

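```bash
cat >> h.py <<'E'
def st():
    o=bot.get_obs();m=R.from_quat(o['tool_rot']).as_matrix();yaw=np.degrees(np.arctan2(m[1,0],m[0,0]))
    p=np.load('p.npy');e=o['eef_pos'];d=e[:2]-p[:2];ca,sa=np.cos(p[2]),np.sin(p[2])
    print('t',round(o['clock'],2),'pos',e.round(4),'yaw',round(yaw,2),'fix',(np.array([ca*d[0]+sa*d[1],-sa*d[0]+ca*d[1]])*1000).round(1),'F',o['ft_force'].round(2),'T',o['ft_torque'].round(2),'w',round(o['grip_width'],4),'tilt',m[:,2].round(3)); return o,m,yaw
def fixw(x,y,z=0): return place(np.load('p.npy'),[[x,y,z]])[0]
def plan(target,yawt=None,n=8):
    o,m,yaw=st();e=o['eef_pos'];dy=0 if yawt is None else (yaw-yawt+180)%360-180
    print('dyaw',round(dy,2)); k=n
    for i in range(k):
        y=np.radians(yaw-dy*i/k);d=(np.array(target)-e)/k
        x=d@[np.cos(y),np.sin(y),0];yy=d@[np.sin(y),-np.cos(y),0]
        print([round(float(v),4) for v in(x,yy,-d[2])]+[round(dy/k,2)])
E
python3 - <<'E'
from h import *
p=np.load('p.npy')
for n,px in(('side0',[(291.0,135.2)]),('top0',unz([(119,450)],6,195,130))):
    c=pickle.load(open(f'pics/{n}.pkl','rb'))
    for t in(-.4,-.5,-.6,-.7): print(n,t,proj(c,place(p,[[100*np.sin(t),165,65+100*np.cos(t)]]))-px)
plan(fixw(-105,165,206),90.5)
E
```

```text
side0 -0.4 [[ 3.48913756 -3.14644409]]
side0 -0.5 [[ 0.95641734 -1.50790891]]
side0 -0.6 [[-1.41704966  0.29813694]]
side0 -0.7 [[-3.60431623  2.24995229]]
top0 -0.4 [[-0.93510544 -5.93333586]]
top0 -0.5 [[-0.65279284 -2.48508802]]
top0 -0.6 [[-0.29177402  0.8067031 ]]
top0 -0.7 [[0.14262628 3.90340538]]
t 0.1 pos [0.1249 0.4835 0.2054] yaw 75.52 fix [-437.   375.6] F [-0.03  0.47  0.25] T [ 0.07  0.01 -0.01] w 0.0856 tilt [-0.    -0.002 -1.   ]
dyaw -14.98
[-0.0147, 0.0469, -0.0001, np.float64(-1.87)]
[-0.0163, 0.0464, -0.0001, np.float64(-1.87)]
[-0.0178, 0.0458, -0.0001, np.float64(-1.87)]
[-0.0192, 0.0452, -0.0001, np.float64(-1.87)]
[-0.0207, 0.0446, -0.0001, np.float64(-1.87)]
[-0.0222, 0.0439, -0.0001, np.float64(-1.87)]
[-0.0236, 0.0431, -0.0001, np.float64(-1.87)]
[-0.025, 0.0423, -0.0001, np.float64(-1.87)]
```

>>> send_rows(increments=[[[-0.015,0.045,0,-2],[-0.016,0.045,0,-2],[-0.018,0.045,0,-2],[-0.019,0.045,0,-2],[-0.02,0.045,0,-2],[-0.022,0.044,0,-2],[-0.024,0.043,0,-2],[-0.025,0.042,0,-1]]], hand=1)

```text
clock: 0.9
eef_pos: [0.4602, 0.2804, 0.2013]
tool_rot: [0.694, 0.72, -0.004, -0.0]
ft_force: [-0.0, 0.7, 0.6]
grip_width: 0.0001
```

```bash
python3 -c "
from h import *
plan(fixw(-110,165,152),90.47)"
```

```text
t 0.9 pos [0.4602 0.2804 0.2013] yaw 92.08 fix [-103.3  169.8] F [-0.01  0.67  0.57] T [ 0.04 -0.02 -0.01] w 0.0001 tilt [-0.006 -0.005 -1.   ]
dyaw 1.61
[-0.0006, -0.0008, 0.0062, np.float64(0.2)]
[-0.0006, -0.0008, 0.0062, np.float64(0.2)]
[-0.0006, -0.0008, 0.0062, np.float64(0.2)]
[-0.0006, -0.0008, 0.0062, np.float64(0.2)]
[-0.0006, -0.0008, 0.0062, np.float64(0.2)]
[-0.0006, -0.0008, 0.0062, np.float64(0.2)]
[-0.0006, -0.0008, 0.0062, np.float64(0.2)]
[-0.0006, -0.0008, 0.0062, np.float64(0.2)]
```

>>> send_rows(increments=[[[-0.002,-0.002,0.012,0.8],[-0.002,-0.002,0.012,0.8],[-0.001,-0.002,0.012,0],[0,-0.001,0.008,0],[0,0,0.005,0],[0,0,0,0],[0,0,0,0],[0,0,0,0]]])

```text
clock: 1.7
eef_pos: [0.4588, 0.2691, 0.1478]
tool_rot: [0.709, 0.705, -0.005, -0.0]
ft_force: [0.1, -0.3, -0.1]
grip_width: 0.0002
```

```bash
python3 -c "
from h import *
plan(fixw(-5,165,152),90.47)
snap('side','s1')"
```

```text
t 1.7 pos [0.4588 0.2691 0.1478] yaw 89.73 fix [-104.8  158.4] F [ 0.08 -0.33 -0.05] T [-0.01  0.04 -0.  ] w 0.0002 tilt [-0.007 -0.007 -1.   ]
dyaw -0.74
[0.001, 0.0125, -0.0005, np.float64(-0.09)]
[0.001, 0.0125, -0.0005, np.float64(-0.09)]
[0.0009, 0.0125, -0.0005, np.float64(-0.09)]
[0.0009, 0.0125, -0.0005, np.float64(-0.09)]
[0.0009, 0.0125, -0.0005, np.float64(-0.09)]
[0.0009, 0.0125, -0.0005, np.float64(-0.09)]
[0.0009, 0.0125, -0.0005, np.float64(-0.09)]
[0.0008, 0.0125, -0.0005, np.float64(-0.09)]
```

View pics/s1.png

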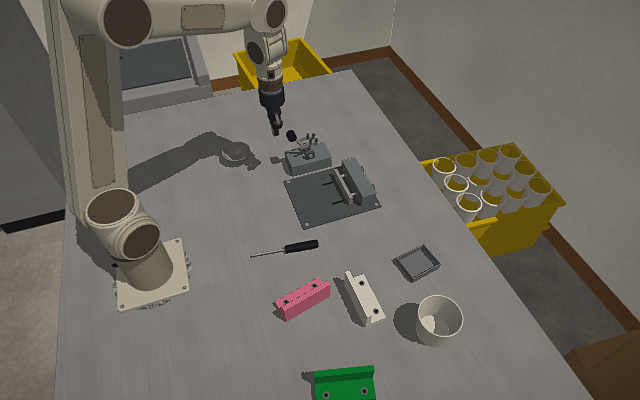

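>>> send_rows(increments=[[[0.003,0.008,-0.002,-0.7],[0.003,0.01,-0.002,0],[0.001,0.012,0,0],[0,0.012,0,0],[0,0.012,0,0],[0,0.01,0,0],[0,0.006,0,0],[0,0,0,0]]])

```text
clock: 2.55
eef_pos: [0.5372, 0.2807, 0.1563]
tool_rot: [0.702, 0.712, -0.0, 0.002]
ft_force: [0.2, -0.4, 0.5]
grip_width: -0.0001
```

```bash
python3 -c "
from h import *
plan(fixw(2,165,152),90.47)"
```

```text
t 2.55 pos [0.5372 0.2807 0.1563] yaw 90.77 fix [-26.4 169.4] F [ 0.2  -0.44  0.46] T [0.01 0.01 0.05] w -0.0001 tilt [ 0.002 -0.002 -1.   ]
dyaw 0.3
[-0.0006, 0.0035, 0.0005, np.float64(0.04)]
[-0.0006, 0.0035, 0.0005, np.float64(0.04)]
[-0.0006, 0.0035, 0.0005, np.float64(0.04)]
[-0.0006, 0.0035, 0.0005, np.float64(0.04)]
[-0.0006, 0.0035, 0.0005, np.float64(0.04)]
[-0.0006, 0.0035, 0.0005, np.float64(0.04)]
[-0.0006, 0.0035, 0.0005, np.float64(0.04)]
[-0.0006, 0.0036, 0.0005, np.float64(0.04)]
```

>>> send_rows(increments=[[[-0.002,0.005,0.001,0],[-0.001,0.005,0.001,0],[0,0.005,0,0],[0,0.005,0,0],[0,0.004,0,0],[0,0.003,0,0],[0,0,0,0],[0,0,0,0]]])

```text
clock: 3.35
eef_pos: [0.5659, 0.2781, 0.1544]
tool_rot: [0.702, 0.712, -0.0, 0.001]
ft_force: [-0.2, -0.3, -0.2]
grip_width: 0.0003
```

```bash
python3 -c "
from h import *
st()
c=snap('side','s2')
p=np.load('p.npy')
for t in(0.1,.2,.3): print(t,proj(c,place(p,[[100*np.sin(t),165,65+100*np.cos(t)]])))
t=.3
overlay(c,[place(p,[[0,165,65],[100*np.sin(t),165,65+100*np.cos(t)]])],(240,360,90,190),6,'s2z')"
```

```text
t 3.35 pos [0.5659 0.2781 0.1544] yaw 90.83 fix [  2.3 166.6] F [-0.25 -0.26 -0.19] T [-0.02  0.02 -0.02] w 0.0003 tilt [ 0.002 -0.002 -1.   ]
0.1 [[308.46376835 126.96912584]]
0.2 [[311.29144653 126.65313257]]
0.3 [[314.05350825 126.58253536]]
```

View pics/s2z.png

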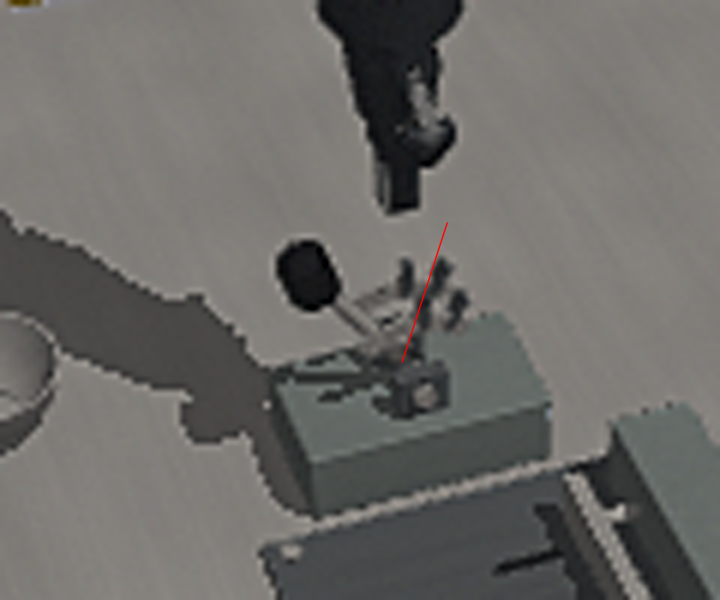

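```bash
python3 -c "
from h import *
p=np.load('p.npy')
c=pickle.load(open('pics/s2.pkl','rb'));W=cloud(c)
def f(v,u):
    w=W[v,u];d=w[:2]-p[:2];return np.round(1000*np.array([d@[np.cos(p[2]),np.sin(p[2])],d@[-np.sin(p[2]),np.cos(p[2])],w[2]]))
for v in range(108,128,2): print(v,[f(v,u).tolist() for u in(303,305,307,309)])
for v in range(130,142,2): print(v,[f(v,u).tolist() for u in(288,290,292,294)])
print(proj(c,bot.get_obs()['eef_pos']-[0,0,.011]))
c=snap('top','t2')
overlay(c,[],(180,300,120,240),6,'t2z')
"
```

```text
108 [[-11.0, 149.0, 258.0], [-8.0, 139.0, 264.0], [-1.0, 138.0, 263.0], [-1.0, 119.0, 277.0]]
110 [[-12.0, 147.0, 252.0], [-4.0, 151.0, 247.0], [2.0, 149.0, 247.0], [-3.0, 114.0, 273.0]]
112 [[-11.0, 150.0, 242.0], [1.0, 168.0, 226.0], [-10.0, 111.0, 270.0], [-6.0, 106.0, 272.0]]
114 [[-9.0, 157.0, 228.0], [-10.0, 135.0, 245.0], [-9.0, 115.0, 259.0], [-6.0, 107.0, 264.0]]
116 [[-9.0, 158.0, 220.0], [-9.0, 137.0, 235.0], [-11.0, 112.0, 254.0], [-2.0, 119.0, 247.0]]
118 [[-8.0, 164.0, 207.0], [-9.0, 137.0, 228.0], [-3.0, 137.0, 226.0], [9.0, 154.0, 210.0]]
120 [[-8.0, 164.0, 199.0], [-5.0, 153.0, 206.0], [3.0, 156.0, 202.0], [9.0, 153.0, 203.0]]
122 [[-10.0, 158.0, 196.0], [-3.0, 159.0, 193.0], [3.0, 156.0, 195.0], [9.0, 154.0, 194.0]]
124 [[-10.0, 161.0, 186.0], [-5.0, 154.0, 189.0], [3.0, 157.0, 185.0], [10.0, 158.0, 182.0]]
126 [[53.0, 369.0, -0.0], [61.0, 368.0, -2.0], [69.0, 365.0, -2.0], [76.0, 364.0, -3.0]]
130 [[-10.0, 365.0, 0.0], [-52.0, 171.0, 165.0], [-44.0, 178.0, 157.0], [14.0, 362.0, -4.0]]
132 [[-59.0, 172.0, 157.0], [-54.0, 164.0, 163.0], [-47.0, 165.0, 160.0], [-39.0, 172.0, 152.0]]
134 [[-62.0, 164.0, 156.0], [-58.0, 153.0, 164.0], [-51.0, 153.0, 162.0], [-44.0, 153.0, 160.0]]
136 [[-65.0, 153.0, 158.0], [-59.0, 150.0, 158.0], [-52.0, 150.0, 156.0], [-45.0, 153.0, 151.0]]
138 [[-65.0, 154.0, 149.0], [-59.0, 151.0, 149.0], [-53.0, 150.0, 148.0], [-46.0, 149.0, 147.0]]
140 [[-28.0, 306.0, 3.0], [-60.0, 150.0, 142.0], [-53.0, 150.0, 140.0], [-47.0, 148.0, 139.0]]
[[306.28936849 132.145524  ]]
```

View pics/t2z.png

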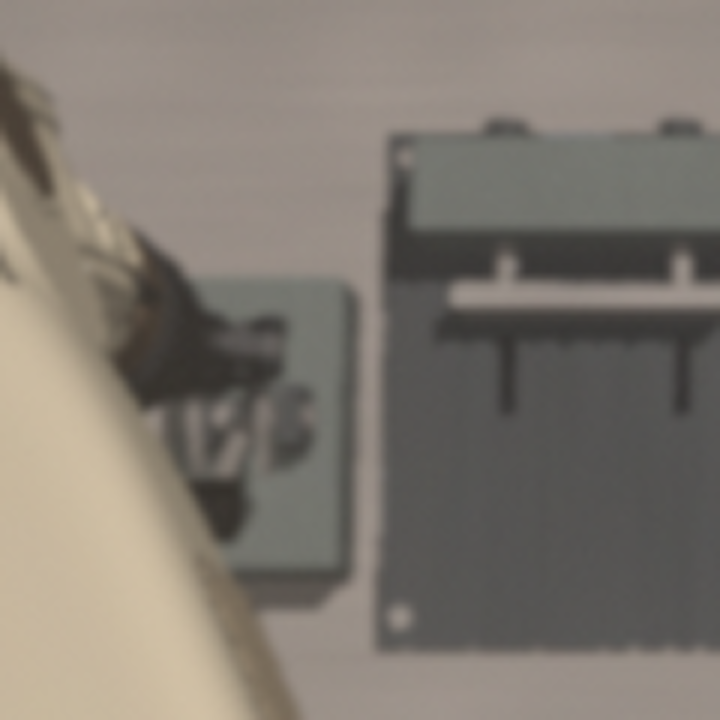

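```bash
python3 -c "
from h import *
for n,e in(('s1',[.4588,.2691,.1478]),('s2',[.5659,.2781,.1544]),('side0',[.1249,.4835,.2054])):
    c=pickle.load(open(f'pics/{n}.pkl','rb'));W=cloud(c);e=np.array(e)
    m=(abs(W[...,0]-e[0])<.06)&(abs(W[...,1]-e[1])<.07)&(W[...,2]>.09)
    if n!='side0': m&=(abs(W[...,0]-e[0])<.025)&(abs(W[...,1]-e[1])<.025)
    z=np.sort(W[...,2][m]); print(n,e[2],z[:10].round(3),m.sum())
    u=np.argwhere(m);print(proj(c,e),u.min(0),u.max(0))
    h=np.histogram(z,bins=np.arange(.09,.3,.01));print(h[0])
c=pickle.load(open('pics/s1.pkl','rb'));overlay(c,[np.array([[.4588,.2691,.1368],[.4588,.2691,.2]])],(220,340,60,160),6,'s1z')
c=pickle.load(open('pics/side0.pkl','rb'));overlay(c,[np.array([[.1249,.4835,.1944],[.1249,.4835,.25]])],(80,200,20,120),6,'s0z')
c=pickle.load(open('pics/t2.pkl','rb'));W=cloud(c);print(W[172:182,222:228,2].round(3))
"
```

```text
s1 0.1478 [0.171 0.172 0.173 0.175 0.176 0.177 0.178 0.18  0.182 0.183] 268
[[276.01142673 140.06486839]] [ 32 261] [136 280]
[ 0  0  0  0  0  0  0  0  8 15 19 10  5  6  6 20 18 11 28  5]
s2 0.1544 [0.096 0.098 0.099 0.099 0.1   0.101 0.101 0.101 0.101 0.101] 353
[[306.20707714 129.57003914]] [ 30 298] [148 315]
[ 5 59 44 13  1  0  0  0  1 13 16 20  7 14  6 15 19 12 21 20]
side0 0.2054 [0.241 0.242 0.242 0.244 0.244 0.244 0.244 0.245 0.245 0.246] 2796
[[159.1928398  109.13927118]] [  0 101] [109 161]
[ 0  0  0  0  0  0  0  0  0  0  0  0  0  0  0 19 46 35 33 21]
[[0.046 0.048 0.052 0.272 0.271 0.055]
 [0.268   nan 0.273 0.275 0.273 0.271]
 [0.269 0.273 0.275 0.271 0.274 0.049]
 [0.275 0.273 0.275 0.277 0.276 0.05 ]
 [0.278 0.278 0.274 0.273 0.273 0.048]
 [0.279 0.278 0.273 0.271 0.271 0.05 ]
 [0.278 0.275 0.274 0.272 0.274 0.049]
 [0.274 0.27  0.274 0.273 0.27  0.049]
 [0.268 0.274 0.274 0.275 0.271 0.049]
 [0.268 0.273 0.274 0.274 0.273 0.047]]
```

View pics/s1z.png

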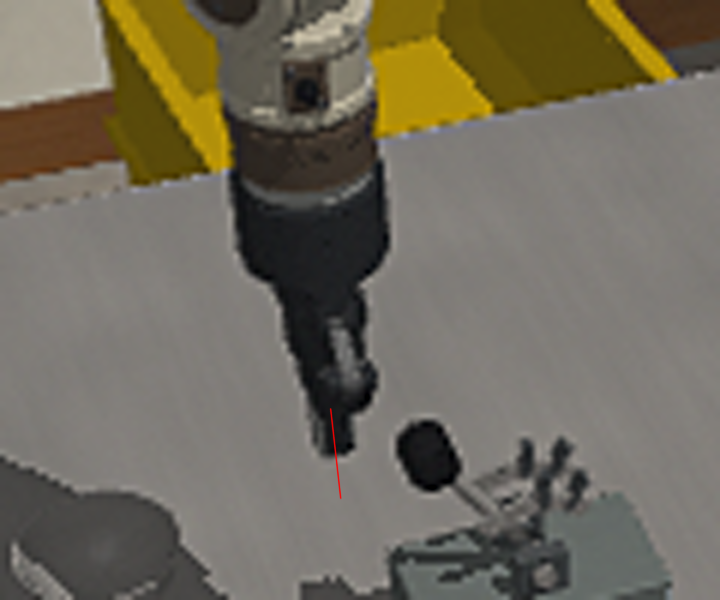

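View pics/s0z.png

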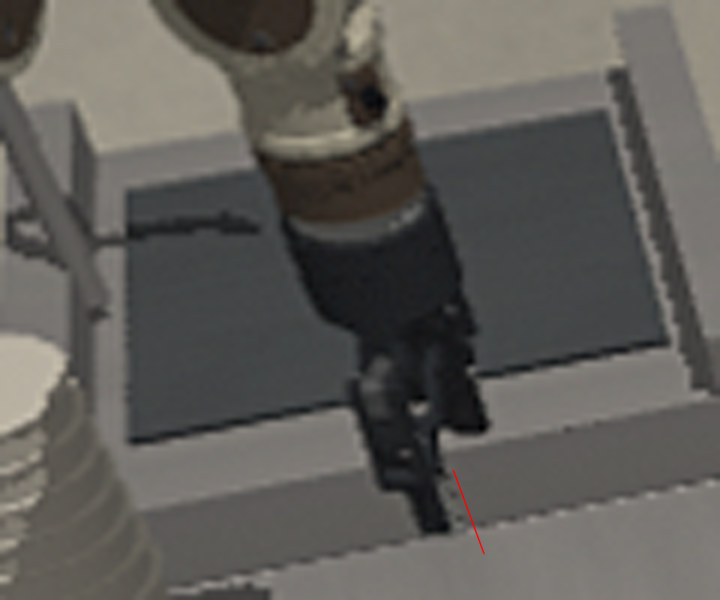

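>>> send_rows(increments=[[[0,-0.02,0,0],[0,-0.02,0,0],[0,-0.02,0,0],[0,-0.02,0,0],[0,-0.016,0,0],[0,-0.01,0,0],[0,0,0,0],[0,0,0,0]]])

```text
clock: 4.25
eef_pos: [0.4556, 0.2765, 0.1545]
tool_rot: [0.702, 0.712, 0.001, 0.002]
ft_force: [0.3, 1.2, -0.7]
grip_width: 0.0002
```

```bash
python3 -c "
from h import *
plan(fixw(-108,165,118),90.47,4)"
```

```text
t 4.25 pos [0.4556 0.2765 0.1545] yaw 90.86 fix [-108.   165.9] F [ 0.33  1.17 -0.72] T [ 0.05 -0.02 -0.01] w 0.0002 tilt [ 0.003 -0.001 -1.   ]
dyaw 0.39
[-0.0002, -0.0, 0.0091, np.float64(0.1)]
[-0.0002, -0.0, 0.0091, np.float64(0.1)]
[-0.0002, -0.0, 0.0091, np.float64(0.1)]
[-0.0002, -0.0, 0.0091, np.float64(0.1)]
```

>>> send_rows(increments=[[[0,0,0.012,0],[0,0,0.012,0],[0,0,0.012,0],[0,0,0,0],[0,0.01,0,0],[0,0.012,0,0],[0,0.012,0,0],[0,0,0,0]]])

```text
clock: 5.05
eef_pos: [0.4953, 0.277, 0.1155]
tool_rot: [0.703, 0.712, 0.001, 0.001]
ft_force: [0.1, 0.1, 0.8]
grip_width: 0.0003
```

```bash
python3 -c "
from h import *
plan(fixw(-4,165,118),90.47,4)
c=snap('side','s3');overlay(c,[],(220,340,60,160),6,'s3z')"
```

```text
t 5.05 pos [0.4953 0.277  0.1155] yaw 90.73 fix [-68.3 166.1] F [0.07 0.13 0.81] T [ 0.03 -0.02  0.03] w 0.0003 tilt [ 0.002 -0.001 -1.   ]
dyaw 0.26
[-0.0003, 0.0161, -0.0006, np.float64(0.07)]
[-0.0003, 0.0161, -0.0006, np.float64(0.07)]
[-0.0003, 0.0161, -0.0006, np.float64(0.07)]
[-0.0003, 0.0161, -0.0006, np.float64(0.07)]
```

View pics/s3z.png

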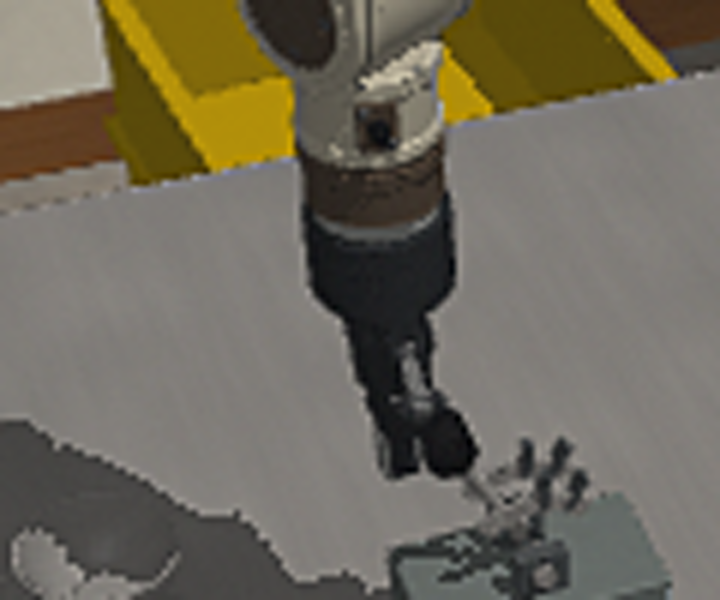

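>>> send_rows(increments=[[[0,0.009,0,0],[0,0.009,-0.001,0],[0,0.009,0,0],[0,0.009,-0.001,0],[0,0.009,0,0],[0,0.009,0,0],[0,0.008,0,0],[0,0,0,0]]])

```text
clock: 5.9
eef_pos: [0.562, 0.278, 0.1186]
tool_rot: [0.702, 0.712, 0.001, 0.001]
ft_force: [0.5, 0.0, -0.8]
grip_width: -0.0002
```

```bash
python3 -c "
from h import *
plan(fixw(3.6,165,118),90.47,4)
p=np.load('p.npy')
c=snap('side','s4');overlay(c,[place(p,[[0,165,65],[100*np.sin(t),165,65+100*np.cos(t)]]) for t in(.11,.3,.49)],(240,360,90,190),6,'s4z')"
```

```text
t 5.9 pos [0.562  0.278  0.1186] yaw 90.75 fix [ -1.6 166.5] F [ 0.48  0.01 -0.82] T [ 0.03 -0.03 -0.01] w -0.0002 tilt [ 0.002  0.    -1.   ]
dyaw 0.28
[-0.0004, 0.0013, 0.0002, np.float64(0.07)]
[-0.0004, 0.0013, 0.0002, np.float64(0.07)]
[-0.0004, 0.0013, 0.0002, np.float64(0.07)]
[-0.0004, 0.0013, 0.0002, np.float64(0.07)]
```

View pics/s4z.png

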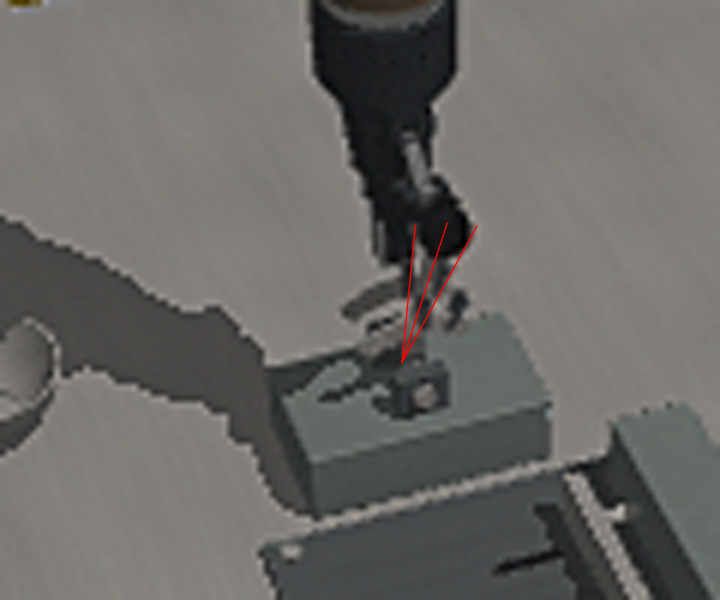

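>>> send_rows(increments=[[[0,-0.015,0,0],[0,-0.025,0,0],[0,-0.035,0,0],[0,-0.03,0,0],[0,-0.02,0,0],[0,-0.01,-0.01,0],[0,0,-0.02,0],[0,0,-0.02,0]]])

```text
clock: 6.75
eef_pos: [0.422, 0.2745, 0.166]
tool_rot: [0.703, 0.711, -0.0, 0.002]
ft_force: [0.5, 1.0, -0.3]
grip_width: -0.0002
```

```bash
python3 -c "
from h import *
st()
p=np.load('p.npy')
L=[place(p,[[0,165,65],[100*np.sin(t),165,65+100*np.cos(t)]]) for t in(.11,.3,.49)]
c=snap('side','s5');overlay(c,L,(270,350,100,170),9,'s5z')
c=snap('top','t5');overlay(c,L,(180,260,150,230),8,'t5z')"
```

```text
t 6.75 pos [0.422  0.2745 0.166 ] yaw 90.7 fix [-141.6  164.2] F [ 0.49  0.98 -0.32] T [ 0.   -0.01  0.01] w -0.0002 tilt [ 0.002 -0.003 -1.   ]
```

View pics/s5z.png

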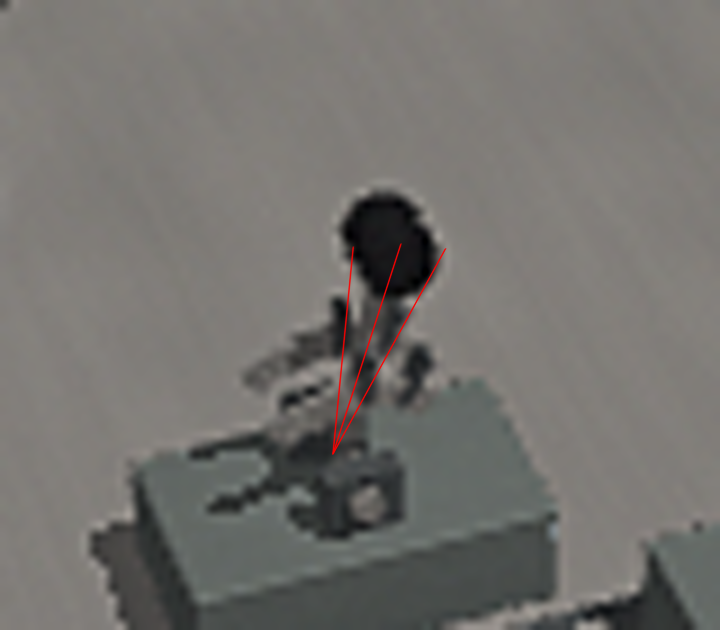

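View pics/t5z.png

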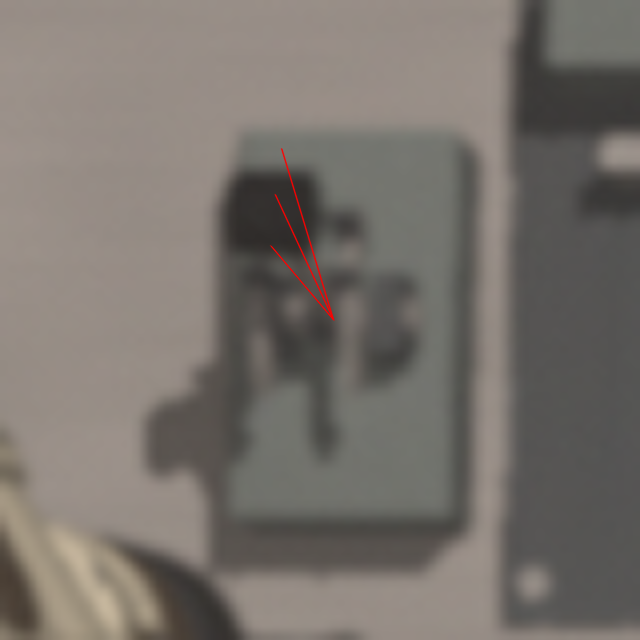

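>>> send_rows(increments=[[[0,0.02,0.012,0],[0,0.03,0.016,0],[0,0.03,0.016,0],[0,0.025,0.003,0],[0,0.017,0,0],[0,0.008,0,0],[0,0.003,0,0],[0,0,0,0]]])

```text
clock: 7.65
eef_pos: [0.5657, 0.2781, 0.1204]
tool_rot: [0.703, 0.711, 0.005, 0.004]
ft_force: [-0.5, -0.9, 0.2]
grip_width: -0.0
```

```bash
python3 -c "
from h import *
plan(fixw(3.6,165,118),90.47,4)"
```

```text
t 7.65 pos [0.5657 0.2781 0.1204] yaw 90.67 fix [  2.1 166.6] F [-0.54 -0.88  0.16] T [0.   0.01 0.03] w -0.0 tilt [ 0.012  0.002 -1.   ]
dyaw 0.2
[-0.0004, 0.0004, 0.0006, np.float64(0.05)]
[-0.0004, 0.0004, 0.0006, np.float64(0.05)]
[-0.0004, 0.0004, 0.0006, np.float64(0.05)]
[-0.0004, 0.0004, 0.0006, np.float64(0.05)]
```

>>> send_rows(increments=[[[0,0.001,0,0],[0,0.001,0,0],[0,-0.01,0,0],[0,-0.025,0,0],[0,-0.035,0,0],[0,-0.035,0,0],[0,-0.02,-0.02,0],[0,-0.015,-0.03,0]]])

```text
clock: 8.45
eef_pos: [0.4178, 0.2744, 0.1665]
tool_rot: [0.703, 0.712, 0.002, 0.003]
ft_force: [-0.1, 0.4, 0.6]
grip_width: 0.0001
```

```bash
python3 -c "
from h import *
st()
p=np.load('p.npy')
L=[place(p,[[0,165,65],[100*np.sin(t),165,65+100*np.cos(t)]]) for t in(.11,.3,.49)]
c=snap('side','s6');overlay(c,L,(270,350,100,170),9,'s6z')
c=snap('top','t6');overlay(c,L,(180,260,150,230),8,'t6z')"
```

```text
t 8.45 pos [0.4178 0.2744 0.1665] yaw 90.74 fix [-145.8  164.1] F [-0.08  0.38  0.6 ] T [ 0.04 -0.01 -0.01] w 0.0001 tilt [ 0.008 -0.001 -1.   ]
```

View pics/s6z.png

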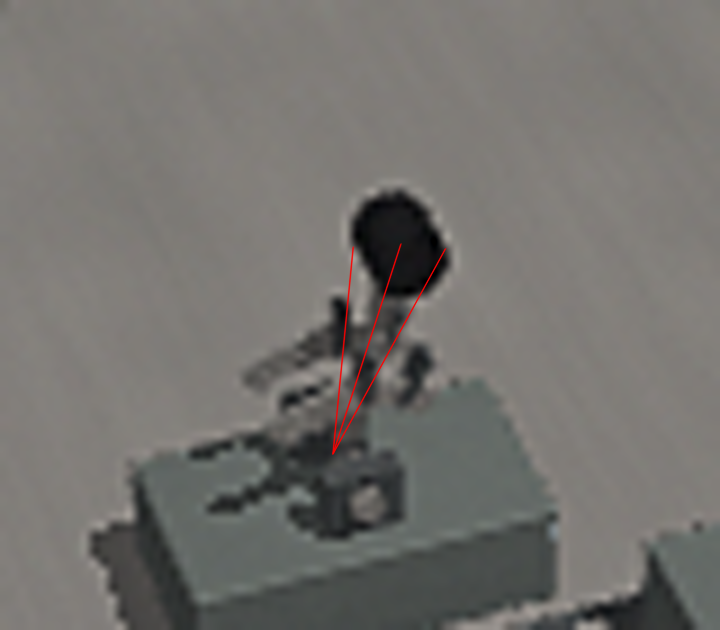

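View pics/t6z.png

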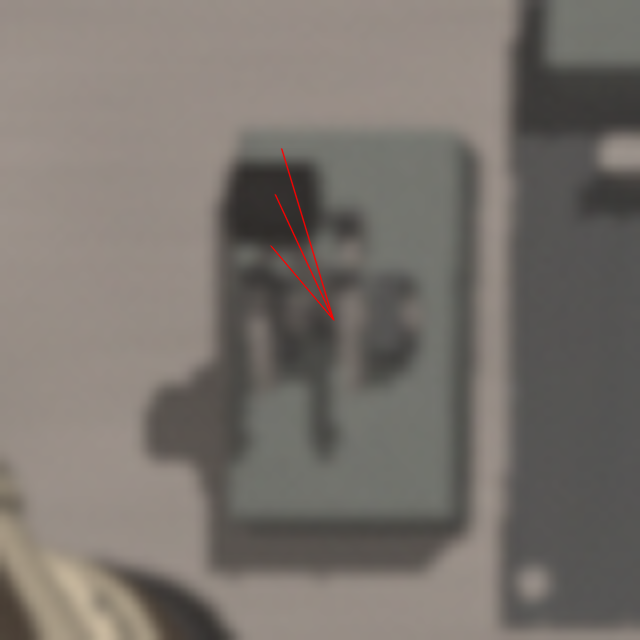

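```bash
python3 -c "
from h import *
plan([.513,-.288,.15],1.6,15)"
```

```text
t 8.55 pos [0.4205 0.2765 0.1714] yaw 90.8 fix [-143.   166.2] F [ 1.13 -0.31  0.2 ] T [-0.01 -0.08  0.02] w 0.0 tilt [ 0.016  0.004 -1.   ]
dyaw 89.2
[-0.0377, 0.0056, 0.0014, np.float64(5.95)]
[-0.0369, 0.0095, 0.0014, np.float64(5.95)]
[-0.0357, 0.0133, 0.0014, np.float64(5.95)]
[-0.0342, 0.0169, 0.0014, np.float64(5.95)]
[-0.0322, 0.0204, 0.0014, np.float64(5.95)]
[-0.03, 0.0236, 0.0014, np.float64(5.95)]
[-0.0273, 0.0266, 0.0014, np.float64(5.95)]
[-0.0244, 0.0293, 0.0014, np.float64(5.95)]
[-0.0213, 0.0316, 0.0014, np.float64(5.95)]
[-0.0179, 0.0337, 0.0014, np.float64(5.95)]
[-0.0143, 0.0354, 0.0014, np.float64(5.95)]
[-0.0106, 0.0366, 0.0014, np.float64(5.95)]
[-0.0067, 0.0375, 0.0014, np.float64(5.95)]
[-0.0028, 0.038, 0.0014, np.float64(5.95)]
[0.0012, 0.0381, 0.0014, np.float64(5.95)]
```

>>> send_rows(increments=[[[-0.038,0.006,0,6],[-0.037,0.009,0,6],[-0.036,0.013,0,6],[-0.034,0.017,0,6],[-0.032,0.02,0,6],[-0.03,0.024,0,6],[-0.027,0.027,0,6],[-0.024,0.029,0,6]]], hand=-1)

```text
clock: 9.35
eef_pos: [0.4708, -0.0294, 0.1715]
tool_rot: [0.934, 0.356, 0.016, 0.001]
ft_force: [0.4, 0.7, -0.2]
grip_width: 0.0854
```

```bash
python3 -c "
from h import *
plan([.513,-.288,.15],1.6,7)"
```

```text
t 9.35 pos [ 0.4708 -0.0294  0.1715] yaw 41.73 fix [ -95.3 -140.1] F [ 0.37  0.68 -0.2 ] T [ 0.06  0.   -0.06] w 0.0854 tilt [ 0.03   0.008 -1.   ]
dyaw 40.13
[-0.0201, 0.0316, 0.0031, np.float64(5.73)]
[-0.0168, 0.0334, 0.0031, np.float64(5.73)]
[-0.0134, 0.0349, 0.0031, np.float64(5.73)]
[-0.0099, 0.0361, 0.0031, np.float64(5.73)]
[-0.0062, 0.0369, 0.0031, np.float64(5.73)]
[-0.0025, 0.0374, 0.0031, np.float64(5.73)]
[0.0013, 0.0374, 0.0031, np.float64(5.73)]
```

>>> send_rows(increments=[[[-0.02,0.031,0,5.5],[-0.017,0.033,0,5.5],[-0.013,0.035,0,5.5],[-0.01,0.036,0,5.5],[-0.006,0.036,0,5.5],[-0.003,0.033,0,5.5],[0,0.02,0,5],[0,0,0,0]]])

```text
clock: 10.15
eef_pos: [0.5088, -0.2821, 0.1683]
tool_rot: [1.0, 0.014, 0.018, -0.002]
ft_force: [0.1, -0.4, -0.2]
grip_width: 0.0855
```

```bash
python3 -c "
from h import *
plan([.513,-.288,.15],1.6,7)"
```

```text
t 10.15 pos [ 0.5088 -0.2821  0.1683] yaw 1.63 fix [ -59.4 -393.1] F [ 0.15 -0.36 -0.19] T [0.02 0.04 0.05] w 0.0855 tilt [ 0.036  0.004 -0.999]
dyaw 0.03
[0.0006, 0.0009, 0.0026, np.float64(0.0)]
[0.0006, 0.0009, 0.0026, np.float64(0.0)]
[0.0006, 0.0009, 0.0026, np.float64(0.0)]
[0.0006, 0.0009, 0.0026, np.float64(0.0)]
[0.0006, 0.0009, 0.0026, np.float64(0.0)]
[0.0006, 0.0009, 0.0026, np.float64(0.0)]
[0.0006, 0.0009, 0.0026, np.float64(0.0)]
```

>>> send_rows(increments=[[[0,0,0.01,0],[0,0,0.015,0],[0,0,0.015,0],[0,0,0.015,0],[0,0,0.01,0],[0,0,0,0],[0,0,0,0],[0,0,0,0]]])

```text
clock: 10.95
eef_pos: [0.5102, -0.2752, 0.0975]
tool_rot: [1.0, 0.021, 0.017, -0.003]
ft_force: [-0.4, -0.6, 0.7]
grip_width: 0.085
```

```bash
python3 -c "
from h import *
o,_,_=st();print(o['joint_pos'].round(4))
c=snap('side','s7')"
```

```text
t 10.95 pos [ 0.5102 -0.2752  0.0975] yaw 2.38 fix [ -57.9 -386.2] F [-0.43 -0.64  0.75] T [0.01 0.03 0.05] w 0.085 tilt [ 0.034  0.006 -0.999]
[-0.5071  0.4416  0.0018  1.1047  0.0219  1.0224]
```

View pics/s7.png

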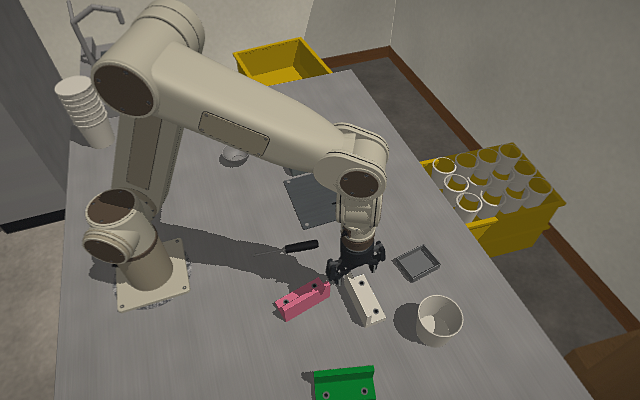

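>>> send_rows(increments=[[[0,0,-0.04,0],[0,0,-0.03,0],[0,0,-0.02,0],[0,0,-0.012,0],[0,0,-0.006,0],[0,0,-0.003,0],[0,0,0,0],[0,0,0,0]]])

```text
clock: 11.8
eef_pos: [0.5074, -0.2767, 0.2162]
tool_rot: [1.0, 0.021, 0.02, -0.001]
ft_force: [0.4, -0.6, -0.5]
grip_width: 0.0852
```

```bash
python3 -c "
from h import *
o,_,_=st();print(o['joint_pos'].round(4),o['joint_pos'][1:4].sum())"
```

```text
t 11.8 pos [ 0.5074 -0.2767  0.2162] yaw 2.4 fix [ -60.7 -387.7] F [ 0.41 -0.63 -0.54] T [-0.01  0.03  0.  ] w 0.0852 tilt [ 0.039  0.003 -0.999]
[-0.5118  0.3657  0.2029  1.3755  0.022   1.0175] 1.9440771725034547
```

>>> send_rows(increments=[[[0,0,0.045,0],[0,0,0.03,0],[0,0,0.018,0],[0,0,0.01,0],[0,0,0.005,0],[0,0,0.002,0],[0,0,0,0],[0,0,0,0]]])

```text
clock: 12.6
eef_pos: [0.5115, -0.2761, 0.1007]
tool_rot: [1.0, 0.021, 0.019, -0.002]
ft_force: [-0.2, -0.6, -0.6]
grip_width: 0.0854
```

```bash
python3 -c "
from h import *
o,_,_=st();j=o['joint_pos'];print(j.round(4),j[1]-j[2]+j[3])"
```

```text
t 12.6 pos [ 0.5115 -0.2761  0.1007] yaw 2.4 fix [ -56.6 -387.1] F [-0.23 -0.56 -0.57] T [-0.03  0.04  0.  ] w 0.0854 tilt [ 0.038  0.004 -0.999]
[-0.5074  0.4382  0.0052  1.1069  0.0219  1.0219] 1.539987102591744
```

>>> send_rows(increments=[[[0,0.004,0,0.8],[0,0.004,0,0],[0,0.003,0.005,0],[-0.001,0,0.01,0],[-0.001,0,0.01,0],[0,0,0.01,0],[0,0,0.005,0],[0,0,0,0]]])

```text
clock: 13.4
eef_pos: [0.5123, -0.289, 0.0589]
tool_rot: [1.0, 0.013, 0.02, -0.001]
ft_force: [1.0, 0.1, 0.5]
grip_width: 0.0856
```

```bash
python3 -c "
from h import *
q=np.load('q.npy')
plan([.512,-.288,.003],1.6,8)
L=[place(q,m) for m in RAIL]
c=snap('side','s8');overlay(c,L,(310,430,215,335),6,'s8z')
c=snap('top','t8');overlay(c,L,(360,460,160,240),7,'t8z')"
```

```text
t 13.4 pos [ 0.5123 -0.289   0.0589] yaw 1.5 fix [ -55.9 -400. ] F [0.99 0.1  0.5 ] T [-0.01  0.04 -0.02] w 0.0856 tilt [ 0.041  0.002 -0.999]
dyaw -0.1
[-0.0, -0.0001, 0.007, np.float64(-0.01)]
[-0.0, -0.0001, 0.007, np.float64(-0.01)]
[-0.0, -0.0001, 0.007, np.float64(-0.01)]
[-0.0, -0.0001, 0.007, np.float64(-0.01)]
[-0.0, -0.0001, 0.007, np.float64(-0.01)]
[-0.0, -0.0001, 0.007, np.float64(-0.01)]
[-0.0, -0.0001, 0.007, np.float64(-0.01)]
[-0.0, -0.0001, 0.007, np.float64(-0.01)]
```

View pics/s8z.png

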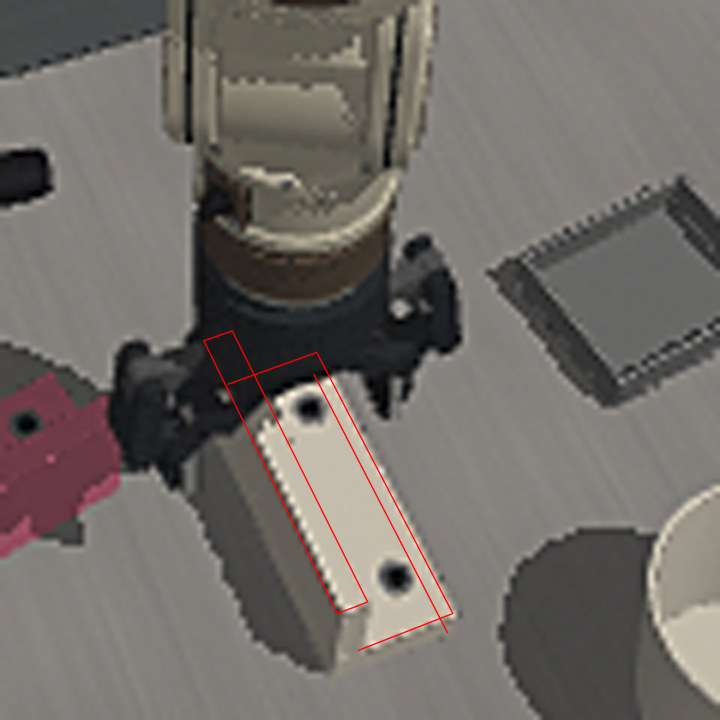

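View pics/t8z.png

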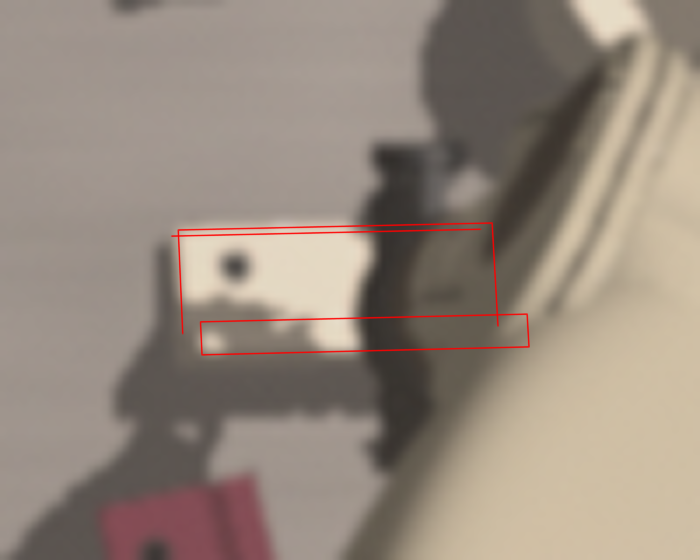

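>>> send_rows(increments=[[[0,0,0.009,0],[0,0,0.01,0],[-0.001,0,0.01,0],[-0.001,0,0.01,0],[0,0,0.008,0],[0,0,0.004,0],[0,0,0.001,0],[0,0,0,0]]])

```text
clock: 14.3
eef_pos: [0.5135, -0.2892, 0.0033]
tool_rot: [1.0, 0.013, 0.021, -0.0]
ft_force: [0.2, -0.6, 0.5]
grip_width: 0.0856
```

```bash
python3 -c "
from h import *
q=np.load('q.npy')
plan([.512,-.288,.003],1.6,8)
L=[place(q,m) for m in RAIL]
c=snap('side','s9');overlay(c,[],(310,430,215,335),6,'s9z')"
```

```text
t 14.3 pos [ 0.5135 -0.2892  0.0033] yaw 1.52 fix [ -54.8 -400.3] F [ 0.19 -0.6   0.53] T [0.01 0.01 0.08] w 0.0856 tilt [ 0.042  0.001 -0.999]
dyaw -0.08
[-0.0002, -0.0002, 0.0, np.float64(-0.01)]
[-0.0002, -0.0002, 0.0, np.float64(-0.01)]
[-0.0002, -0.0002, 0.0, np.float64(-0.01)]
[-0.0002, -0.0002, 0.0, np.float64(-0.01)]
[-0.0002, -0.0002, 0.0, np.float64(-0.01)]
[-0.0002, -0.0002, 0.0, np.float64(-0.01)]
[-0.0002, -0.0002, 0.0, np.float64(-0.01)]
[-0.0002, -0.0002, 0.0, np.float64(-0.01)]
```

View pics/s9z.png

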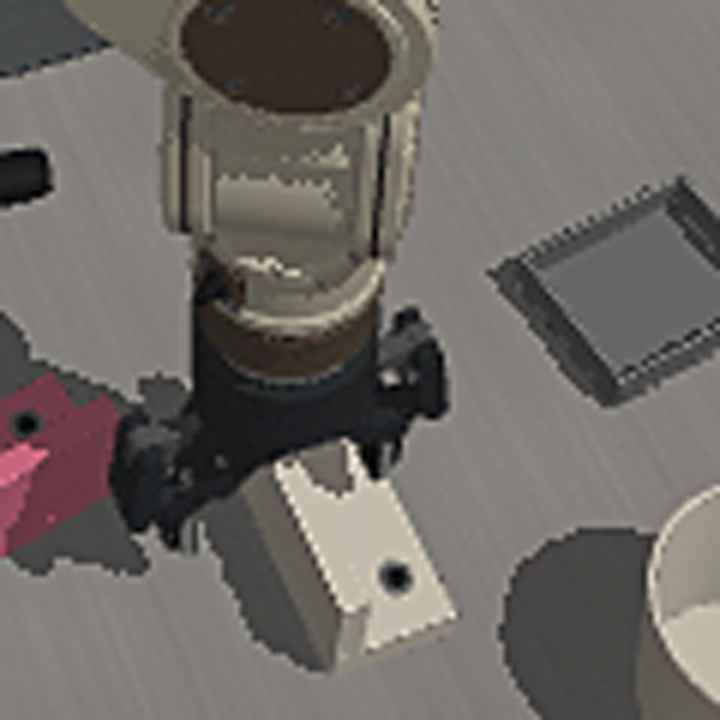

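>>> send_rows(increments=[[[0,0,0,0],[0,0,0,0],[0,0,0,0],[0,0,0,0],[0,0,0,0],[0,0,0,0],[0,0,0,0],[0,0,0,0]]], hand=1)

```text
clock: 15.15
eef_pos: [0.5154, -0.2902, 0.0056]
tool_rot: [1.0, 0.013, 0.023, 0.001]
ft_force: [0.5, 0.7, -0.9]
grip_width: 0.0136
```

```bash
python3 -c "
from h import *
st();c=snap('side','s10');overlay(c,[],(310,430,215,335),6,'s10z')"
```

```text
t 15.15 pos [ 0.5154 -0.2902  0.0056] yaw 1.53 fix [ -52.8 -401.3] F [ 0.52  0.65 -0.9 ] T [0.03 0.01 0.  ] w 0.0136 tilt [ 0.047 -0.001 -0.999]
```

View pics/s10z.png

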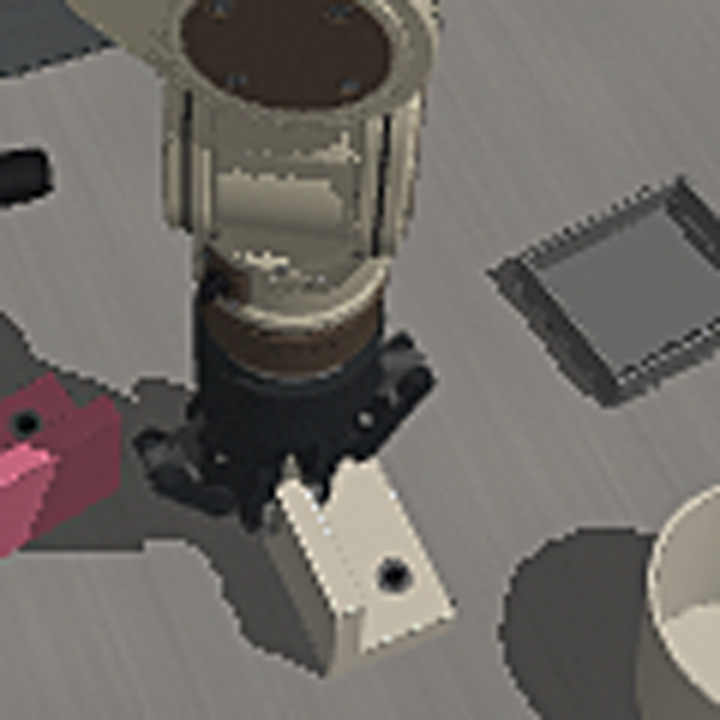

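>>> send_rows(increments=[[[0,0,-0.008,0],[0,0,-0.014,0],[0,0,-0.018,0],[0,0,-0.018,0],[0,-0.01,-0.014,0],[0,-0.02,-0.008,0],[0,-0.025,-0.003,0],[0,-0.03,0,0]]])

```text
clock: 16.0
eef_pos: [0.5044, -0.2024, 0.0901]
tool_rot: [1.0, 0.01, 0.018, -0.002]
ft_force: [0.3, 0.6, -2.5]
grip_width: 0.0134
```

```bash
python3 -c "
from h import *
plan(fixw(-16.5,-2,90),.45,10)
o=bot.get_obs();print(o['joint_pos'].round(3))"
```

```text
t 16.0 pos [ 0.5044 -0.2024  0.0901] yaw 1.14 fix [ -63.1 -313.4] F [ 0.3   0.56 -2.49] T [-0.    0.05 -0.04] w 0.0134 tilt [ 0.037  0.004 -0.999]
dyaw 0.69
[0.005, -0.0311, 0.0, np.float64(0.07)]
[0.005, -0.0311, 0.0, np.float64(0.07)]
[0.005, -0.0311, 0.0, np.float64(0.07)]
[0.0049, -0.0311, 0.0, np.float64(0.07)]
[0.0049, -0.0311, 0.0, np.float64(0.07)]
[0.0048, -0.0311, 0.0, np.float64(0.07)]
[0.0048, -0.0311, 0.0, np.float64(0.07)]
[0.0048, -0.0311, 0.0, np.float64(0.07)]
[0.0047, -0.0311, 0.0, np.float64(0.07)]
[0.0047, -0.0311, 0.0, np.float64(0.07)]
[-0.392  0.377 -0.12   1.041  0.018  1.159]
```

>>> send_rows(increments=[[[0.003,-0.035,0,0],[0.005,-0.038,0,0],[0.006,-0.038,0,0],[0.006,-0.038,0,0],[0.006,-0.036,0,0],[0.006,-0.03,0,0],[0.006,-0.022,0,0],[0.005,-0.014,0,0]]])

```text
clock: 16.8
eef_pos: [0.5351, 0.0665, 0.0944]
tool_rot: [1.0, 0.012, 0.015, -0.004]
ft_force: [0.4, -0.4, -3.2]
grip_width: 0.0131
```

```bash
python3 -c "
from h import *
plan(fixw(-16.5,-2,40),.45,6)
c=snap('side','s11')"
```

```text
t 16.8 pos [0.5351 0.0665 0.0944] yaw 1.34 fix [-30.2 -44.7] F [ 0.4  -0.35 -3.25] T [-0.01  0.08 -0.02] w 0.0131 tilt [ 0.03   0.008 -1.   ]
dyaw 0.89
[0.0024, -0.0071, 0.0091, np.float64(0.15)]
[0.0024, -0.0071, 0.0091, np.float64(0.15)]
[0.0024, -0.0071, 0.0091, np.float64(0.15)]
[0.0023, -0.0071, 0.0091, np.float64(0.15)]
[0.0023, -0.0071, 0.0091, np.float64(0.15)]
[0.0023, -0.0071, 0.0091, np.float64(0.15)]
```

View pics/s11.png

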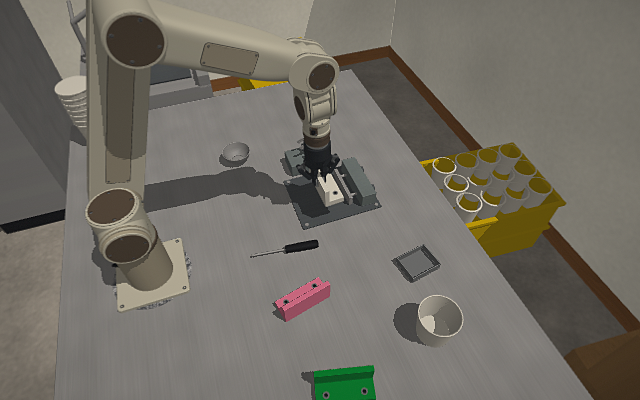

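>>> send_rows(increments=[[[0.002,-0.01,0.005,0.3],[0.002,-0.01,0.009,0.3],[0.001,-0.008,0.01,0.3],[0,-0.006,0.01,0],[0,-0.003,0.01,0],[0,0,0.008,0],[0,0,0.004,0],[0,0,0,0]]])

```text
clock: 17.65
eef_pos: [0.5383, 0.1086, 0.032]
tool_rot: [1.0, 0.004, 0.012, -0.004]
ft_force: [-1.2, 0.2, -2.9]
grip_width: 0.0131
```

```bash
python3 -c "
from h import *
plan(fixw(-22,-2,20),.45,6)
p=np.load('p.npy')
c=snap('side','s12');overlay(c,[place(p,m) for m in FIX],(270,390,130,230),6,'s12z')
c=snap('top','t12');overlay(c,[place(p,m) for m in FIX],(195,325,130,240),6,'t12z')"
```

```text
t 17.65 pos [0.5383 0.1086 0.032 ] yaw 0.45 fix [-26.7  -2.6] F [-1.17  0.16 -2.87] T [-0.05  0.08 -0.02] w 0.0131 tilt [ 0.024  0.008 -1.   ]
dyaw -0.0
[0.0008, -0.0001, 0.002, np.float64(-0.0)]
[0.0008, -0.0001, 0.002, np.float64(-0.0)]
[0.0008, -0.0001, 0.002, np.float64(-0.0)]
[0.0008, -0.0001, 0.002, np.float64(-0.0)]
[0.0008, -0.0001, 0.002, np.float64(-0.0)]
[0.0008, -0.0001, 0.002, np.float64(-0.0)]
```

View pics/s12z.png

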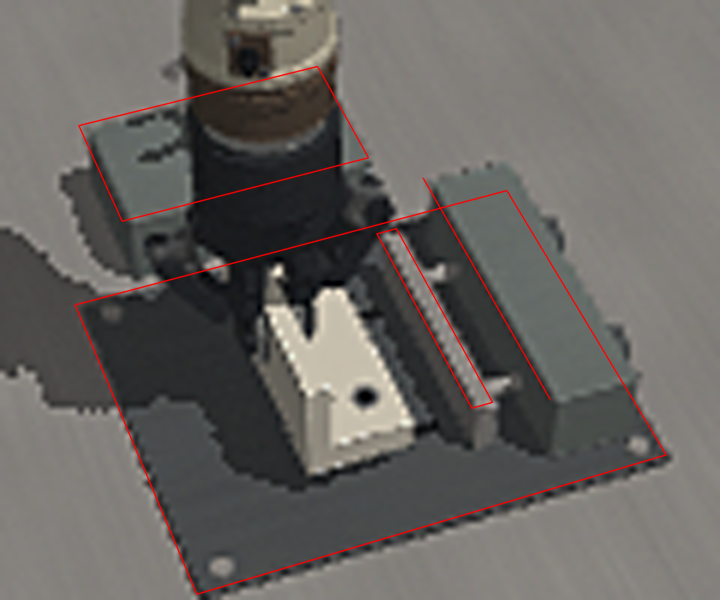

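View pics/t12z.png

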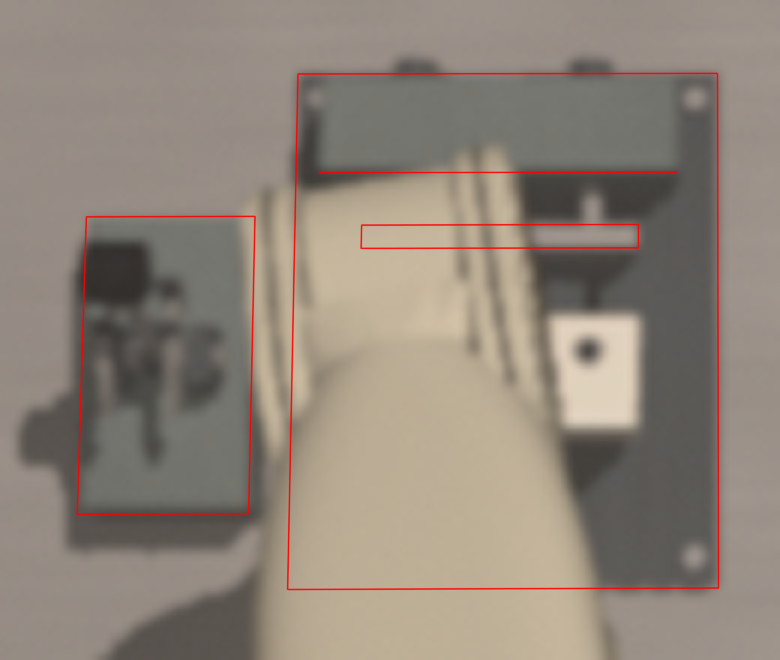

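>>> send_rows(increments=[[[0,0,0.005,0],[0,0,0.006,0],[0,0,0.005,0],[0,0,0.003,0],[0,0,0.001,0],[0,0,0,0],[0,0,0,0],[0,0,0,0]]])

```text
clock: 18.55
eef_pos: [0.5412, 0.1086, 0.0128]
tool_rot: [1.0, 0.003, 0.015, -0.005]
ft_force: [-0.1, -0.0, -3.7]
grip_width: 0.0133
```

```bash
python3 -c "
from h import *
st()
p=np.load('p.npy')
c=snap('side','s13');overlay(c,[place(p,m) for m in FIX[:2]],(300,370,160,220),10,'s13z')"
```

```text
t 18.55 pos [0.5412 0.1086 0.0128] yaw 0.37 fix [-23.8  -2.7] F [-0.12 -0.03 -3.74] T [-0.03  0.1   0.01] w 0.0133 tilt [ 0.029  0.009 -1.   ]
```

View pics/s13z.png

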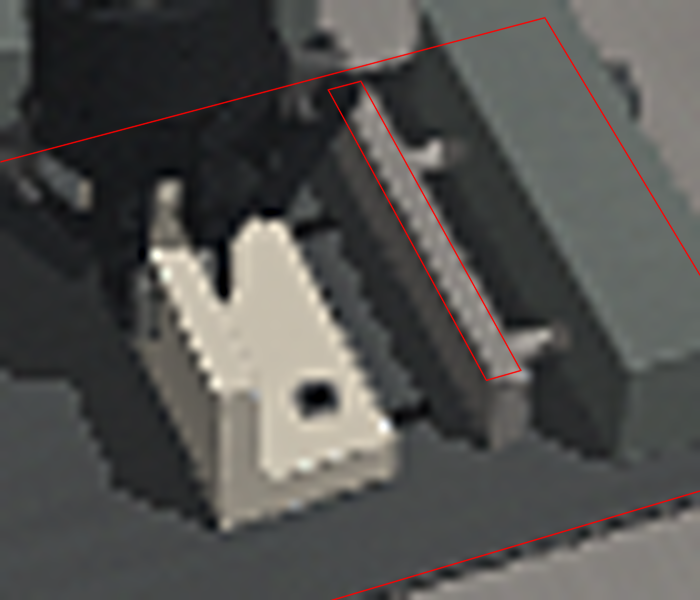

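>>> send_rows(increments=[[[0,0,0.001,0],[0,0,0.001,0],[0,0,0.001,0],[0,0,0.001,0],[0,0,0,0],[0,0,0,0],[0,0,0,0],[0,0,0,0]]])

```text
clock: 19.4
eef_pos: [0.5419, 0.1089, 0.0119]
tool_rot: [1.0, 0.003, 0.016, -0.005]
ft_force: [-1.1, 0.5, -0.7]
grip_width: 0.0132
```

```bash
python3 -c "
from h import *
st()"
```

```text
t 19.4 pos [0.5419 0.1089 0.0119] yaw 0.37 fix [-23.1  -2.4] F [-1.06  0.54 -0.68] T [-0.15  0.3  -0.05] w 0.0132 tilt [ 0.032  0.009 -0.999]
```

>>> send_rows(increments=[[[0.003,0,0,0.0],[0.005,0,0,0],[0.005,0,0,0],[0.005,0,0,0],[0.004,0,0,0],[0.002,0,0,0],[0,0,0,0],[0,0,0,0]]])

```text
clock: 20.2
eef_pos: [0.5678, 0.1087, 0.0119]
tool_rot: [1.0, 0.003, 0.015, -0.004]
ft_force: [-2.1, -0.2, 0.0]
grip_width: 0.0133
```

```bash
python3 -c "
from h import *
st()
p=np.load('p.npy')
c=snap('side','s14');overlay(c,[],(300,370,160,220),10,'s14z')
c=snap('top','t14');overlay(c,[],(260,320,160,210),12,'t14z')"
```

```text
t 20.2 pos [0.5678 0.1087 0.0119] yaw 0.33 fix [ 2.8 -2.8] F [-2.05 -0.15  0.05] T [-0.19  0.45 -0.06] w 0.0133 tilt [ 0.03   0.009 -1.   ]
```

View pics/s14z.png

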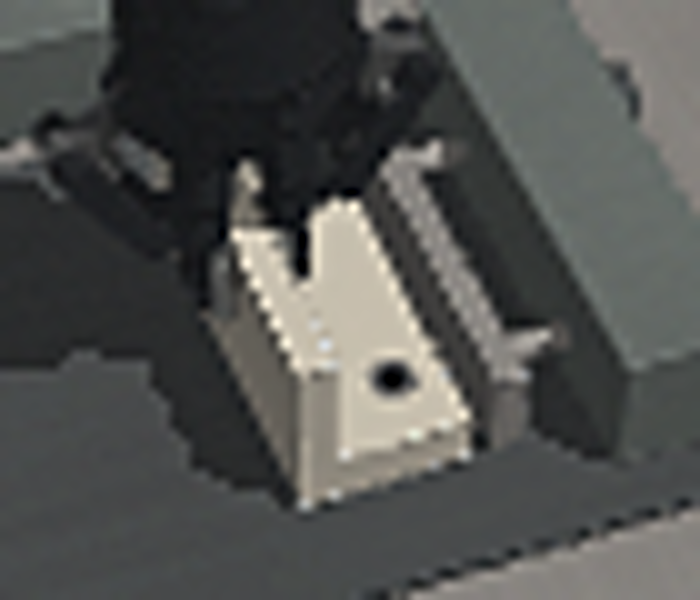

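View pics/t14z.png

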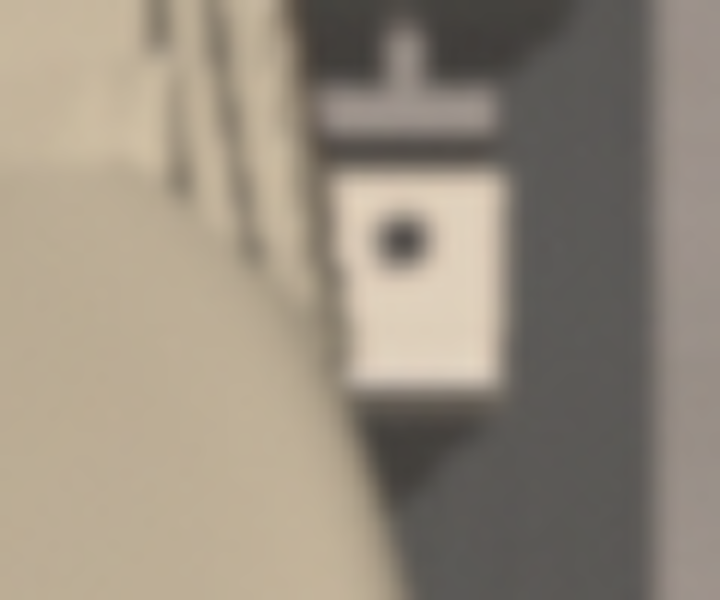

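```bash
cat >> h.py <<'E'
def ray(c,px,z):
    u=cv2.undistortPoints(np.array([[px]],float),np.array(c['camera_matrix'],float),np.array(c['dist'],float))[0,0]
    d=R.from_quat(c['rotation']).as_matrix()@[u[0],u[1],1];e=np.array(c['eye']);w=e+d*(z-e[2])/d[2]
    p=np.load('p.npy');k=w[:2]-p[:2];return (1000*np.array([k@[np.cos(p[2]),np.sin(p[2])],k@[-np.sin(p[2]),np.cos(p[2])]])).round(1)
E
python3 - <<'E'
from h import *
t=pickle.load(open('pics/t14.pkl','rb'));s=pickle.load(open('pics/s14.pkl','rb'))
T=lambda a,z:ray(t,unz(a,12,260,160),z)
S=lambda a,z:ray(s,unz(a,10,300,160),z)
print('top railFR',T((508,166),.027),'rib BR',T((500,388),.074),'bar R f/b',T((498,136),.042),T((498,90),.042))
print('side FRtop',S((470,415),.027),'FRbot',S((470,457),.007),'ribBRtop',S((300,374),.074),'ribBRbot',S((300,510),.006),'bar f R top',S((493,380),.042))
E
```

```text
top railFR [ 54.8 -72.5] rib BR [ -9.1 -72.3] bar R f/b [ 59.8 -70.5] [ 71.6 -70.4]
side FRtop [ 55.  -70.3] FRbot [ 55.4 -71.6] ribBRtop [ -5.4 -72.5] ribBRbot [ -4.4 -72.3] bar f R top [ 62.1 -70.8]
```

>>> send_rows(increments=[[[0,-0.001,0,-0.2],[0,-0.001,0,0],[0.002,0,0,0],[0.002,0,0,0],[0.002,0,0,0],[0.002,0,0,0],[0.001,0,0,0],[0,0,0,0]]])

```text
clock: 21.1
eef_pos: [0.5758, 0.1109, 0.0119]
tool_rot: [1.0, 0.005, 0.014, -0.004]
ft_force: [-1.8, -0.2, 0.8]
grip_width: 0.0131
```

```bash
python3 -c "
from h import *
st()"
```

```text
t 21.1 pos [0.5758 0.1109 0.0119] yaw 0.55 fix [10.8 -0.7] F [-1.75 -0.22  0.78] T [-0.19  0.47 -0.14] w 0.0131 tilt [ 0.028  0.008 -1.   ]
```

```bash
cat > look.py <<'E'
import sys
from h import *
n=sys.argv[1];st()
c=snap('side','s'+n);overlay(c,[],(300,370,160,220),10,f's{n}z')
c=snap('top','t'+n);overlay(c,[],(260,320,160,210),12,f't{n}z')
a=cv2.imread(f'pics/s{n}z.png');b=cv2.imread(f'pics/t{n}z.png')
E
python3 look.py 15
```

```text
t 21.1 pos [0.5758 0.1109 0.0119] yaw 0.55 fix [10.8 -0.7] F [-1.75 -0.22  0.78] T [-0.19  0.47 -0.14] w 0.0131 tilt [ 0.028  0.008 -1.   ]
```

View pics/s15z.png

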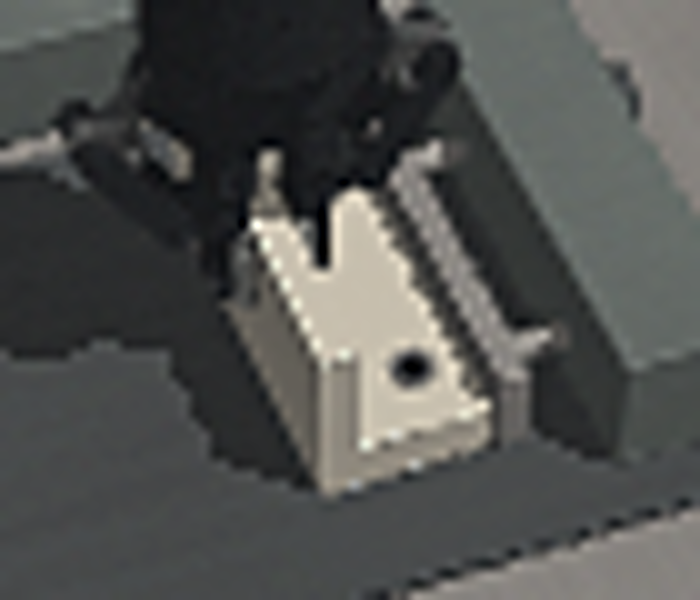

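View pics/t15z.png

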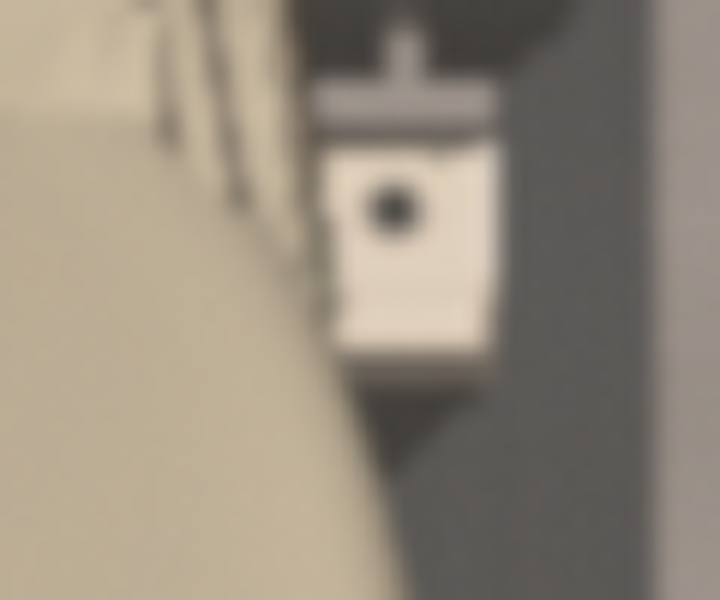

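>>> send_rows(increments=[[[0.0015,0,0,0],[0.0015,0,0,0],[0.0015,0,0,0],[0.001,0,0,0],[0.001,0,0,0],[0.001,0,0,0],[0,0,0,0],[0,0,0,0]]])

```text
clock: 22.0
eef_pos: [0.5772, 0.1109, 0.0118]
tool_rot: [1.0, 0.005, 0.008, -0.004]
ft_force: [-3.3, 0.7, 0.5]
grip_width: 0.0133
```

```bash
python3 look.py 16; python3 - <<'E'
from h import *
t=pickle.load(open('pics/t15.pkl','rb'))
T=lambda a,z:ray(t,unz(a,12,260,160),z)
print('15: railFR',T((501,143),.027),'rib BR',T((490,350),.074),'bar R f/b',T((498,127),.042),T((498,80),.042))
E
```

```text
t 22.0 pos [0.5772 0.1109 0.0118] yaw 0.54 fix [12.3 -0.7] F [-3.33  0.68  0.46] T [-0.17  0.93 -0.23] w 0.0133 tilt [ 0.016  0.008 -1.   ]
15: railFR [ 60.8 -70.7] rib BR [  0.3 -69.8] bar R f/b [ 62.1 -70.5] [ 74.2 -70.4]
```

View pics/s16z.png

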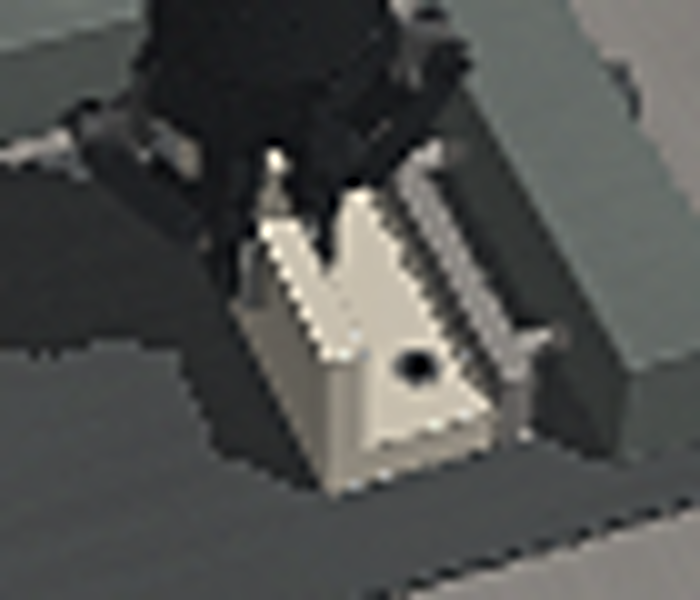

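View pics/t16z.png

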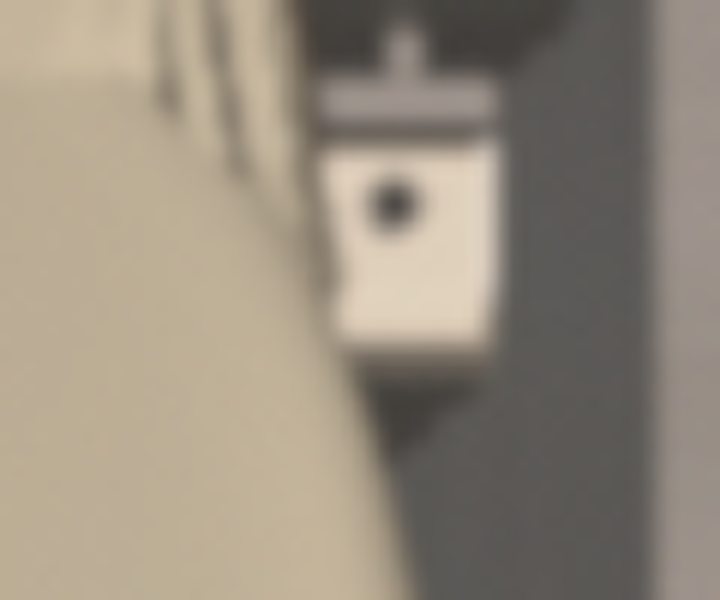

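>>> send_rows(increments=[[[0.002,0,0,0],[0.002,0,0,0],[0.0025,0,0,0],[0.0025,0,0,0],[0.0025,0,0,0],[0.0025,0,0,0],[0.0025,0,0,0],[0.0025,0,0,0]]])

```text
clock: 22.9
eef_pos: [0.5798, 0.1108, 0.0123]
tool_rot: [1.0, 0.005, -0.007, -0.004]
ft_force: [-9.6, 0.3, 6.4]
grip_width: 0.0132
```

```bash
python3 -c "
from h import *
st()"
```

```text
t 22.9 pos [0.5798 0.1108 0.0123] yaw 0.57 fix [14.8 -0.8] F [-9.65  0.32  6.38] T [-0.31  1.8  -0.29] w 0.0132 tilt [-0.015  0.007 -1.   ]
```

>>> send_rows(increments=[[[0.001,0,0.003,0],[0.001,0,0.004,0],[0.001,0,0.004,0],[0.0015,0,0.004,0],[0.002,0,0.004,0],[0.002,0,0.004,0],[0.002,0,0.004,0],[0.002,0,0.004,0]]])

```text
clock: 23.7
eef_pos: [0.5797, 0.1111, 0.0121]
tool_rot: [1.0, 0.005, -0.012, -0.003]
ft_force: [-17.7, -1.7, 26.0]
grip_width: 0.0132
```

```bash
python3 look.py 17; python3 -c "
from h import *
st()"
```

```text
t 23.7 pos [0.5797 0.1111 0.0121] yaw 0.6 fix [14.8 -0.5] F [-17.68  -1.7   26.03] T [-0.69  3.05 -0.34] w 0.0132 tilt [-0.023  0.006 -1.   ]
t 23.8 pos [0.5797 0.111  0.0121] yaw 0.59 fix [14.8 -0.6] F [-17.47   0.13  26.6 ] T [-0.7   3.03 -0.3 ] w 0.0131 tilt [-0.023  0.006 -1.   ]
```

View pics/s17z.png

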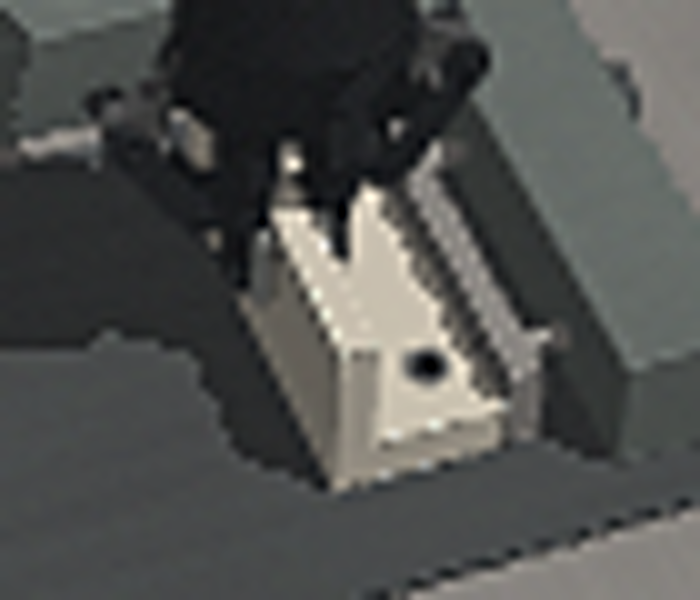

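View pics/t17z.png

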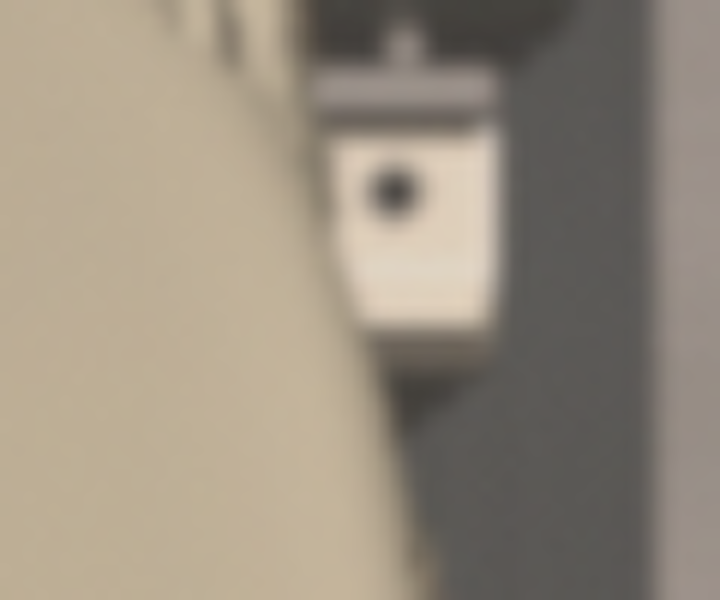

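```bash
cat > fitr.py <<'E'
from h import *
p=np.load('p.npy')
# params: x(front bottom) y z pitch (nose-down +) yaw ; corners right side
C=np.array([[30,-70,20],[30,-70,0],[-30,-70,68],[-30,-70,0],[-16,-70,68]],float)
def world(v,M=C):
    Rm=R.from_euler('zy',[v[4],v[3]]).as_matrix()
    P=(M-[30,0,0])@Rm.T+[v[0],v[1],v[2]]
    return place(p,P)
def fitr(s,ps,t=None,pt=None,tidx=(0,2)):
    def f(v):
        r=[(proj(s,world(v))-ps).ravel()]
        if t is not None: r.append((proj(t,world(v,C[list(tidx)]))-pt).ravel())
        r.append(np.array([v[4]*50]))
        return np.concatenate(r)
    q=least_squares(f,[65,0,6,0,0],x_scale=[1,1,1,.01,.01]);return q.x.round(3),f(q.x).round(1)
if __name__=='__main__':
    for n,ps,pt in(('14',[(470,415),(470,457),(300,374),(300,510),(335,374)],[(508,166),(500,388)]),('17',[(505,405),(500,447),(340,352),(338,490),(375,352)],[(500,130),(494,328)])):
        s=pickle.load(open(f'pics/s{n}.pkl','rb'));t=pickle.load(open(f'pics/t{n}.pkl','rb'))
        print(n,*fitr(s,unz(ps,10,300,160),t,unz(pt,12,260,160)))
    T=lambda a,z:ray(t,unz(a,12,260,160),z)
    print('bar',T((498,110),.042),T((498,66),.042))
E
python3 fitr.py
```

```text
14 [ 5.5489e+01 -2.4110e+00  7.8000e+00 -4.8000e-02  1.0000e-03] [ 0.1  0.3  0.1  0.  -0.7  0.4  0.   0.3 -0.  -0.9 -0.   0.   0.1 -0.4
  0.1]
17 [ 6.6604e+01 -9.3800e-01  7.3560e+00  2.0000e-03  0.0000e+00] [-0.1  0.1  0.1 -0.1 -0.6  0.5 -0.8  0.5  0.1 -0.7  0.2 -0.8  0.  -0.4
  0. ]
bar [ 66.5 -70.5] [ 77.8 -70.4]
```

>>> send_rows(increments=[[[0.003,0,0.003,0],[0.003,0,0.0025,0],[0.003,0,0.0025,0],[0.003,0,0.0025,0],[0.003,0,0.0025,0],[0.003,0,0.0025,0],[0.003,0,0.0025,0],[0.003,0,0.0025,0]]])

```text
clock: 24.6
eef_pos: [0.58, 0.111, 0.0138]
tool_rot: [1.0, 0.005, -0.027, -0.003]
ft_force: [-16.3, -0.8, 19.5]
grip_width: 0.0132
```

```bash
python3 look.py 18
```

```text
t 24.6 pos [0.58   0.111  0.0138] yaw 0.62 fix [15.1 -0.6] F [-16.3   -0.81  19.53] T [-0.52  3.02 -0.27] w 0.0132 tilt [-0.055  0.005 -0.998]
```

View pics/s18z.png

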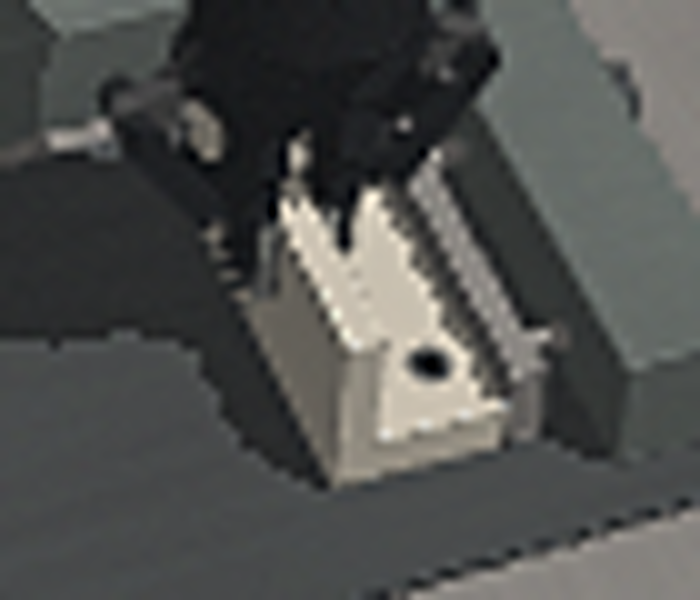

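View pics/t18z.png

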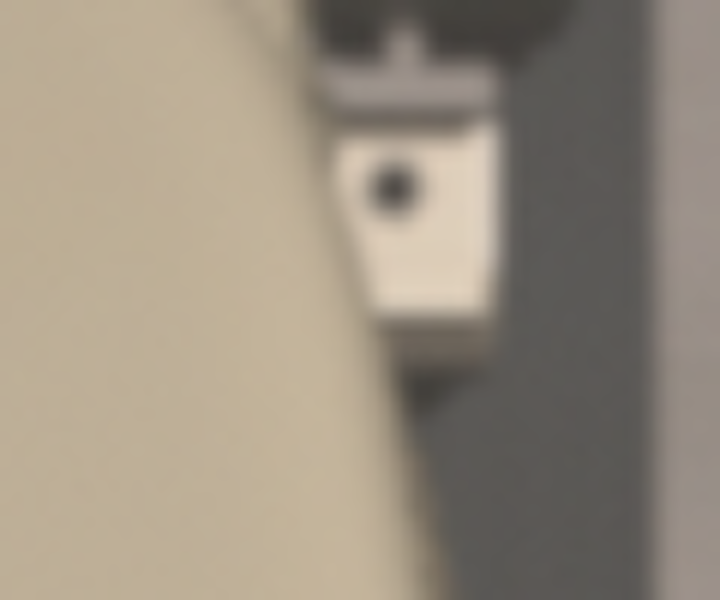

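>>> send_rows(increments=[[[0,0,0.003,0],[0,0,0.003,0],[0,0,0.003,0],[0,0,0.003,0],[0,0,0.003,0],[0,0,0.003,0],[0,0,0.003,0],[0,0,0.003,0]]])

```text
clock: 25.5
eef_pos: [0.5799, 0.111, 0.0131]
tool_rot: [1.0, 0.005, -0.021, -0.003]
ft_force: [-9.9, -0.3, 16.1]
grip_width: 0.0136
```

```bash
python3 -c "
from h import *
o,_,_=st()"
```

```text
t 25.5 pos [0.5799 0.111  0.0131] yaw 0.57 fix [14.9 -0.6] F [-9.92 -0.25 16.05] T [-0.49  1.65 -0.25] w 0.0136 tilt [-0.042  0.005 -0.999]
```

>>> send_rows(increments=[[[-0.001,0,0.003,0],[-0.001,0,0.003,0],[-0.001,0,0.003,0],[-0.001,0,0.003,0],[-0.001,0,0.003,0],[-0.001,0,0.003,0],[-0.0005,0,0.003,0],[0,0,0.003,0]]])

```text
clock: 26.3
eef_pos: [0.5797, 0.111, 0.0118]
tool_rot: [1.0, 0.005, -0.009, -0.003]
ft_force: [-11.9, 0.0, 18.1]
grip_width: 0.0131
```

```bash
python3 -c "
from h import *
o,_,_=st()"
```

```text
t 26.3 pos [0.5797 0.111  0.0118] yaw 0.54 fix [14.8 -0.6] F [-11.88   0.04  18.13] T [-0.5   1.89 -0.23] w 0.0131 tilt [-0.017  0.005 -1.   ]
```

>>> send_rows(increments=[[[0,0,0.003,0],[0,0,0.003,0],[0,0,0.003,0],[0,0,0.003,0],[0,0,0.003,0],[0,0,0.003,0],[0.004,0,0.004,0],[0.008,0,0.004,0]]])

```text
clock: 27.1
eef_pos: [0.5799, 0.111, 0.0122]
tool_rot: [1.0, 0.005, -0.013, -0.003]
ft_force: [-40.4, -1.7, 48.5]
grip_width: 0.0132
```

```bash
python3 look.py 19;python3 -c "
from h import *
st()"
```

```text
t 27.1 pos [0.5799 0.111  0.0122] yaw 0.59 fix [14.9 -0.6] F [-40.36  -1.66  48.46] T [-0.75  7.36 -0.28] w 0.0132 tilt [-0.026  0.005 -1.   ]
t 27.2 pos [0.5801 0.111  0.0122] yaw 0.59 fix [15.2 -0.6] F [-31.8   -1.44  40.48] T [-0.65  6.09 -0.25] w 0.0134 tilt [-0.026  0.005 -1.   ]
```

View pics/s19z.png

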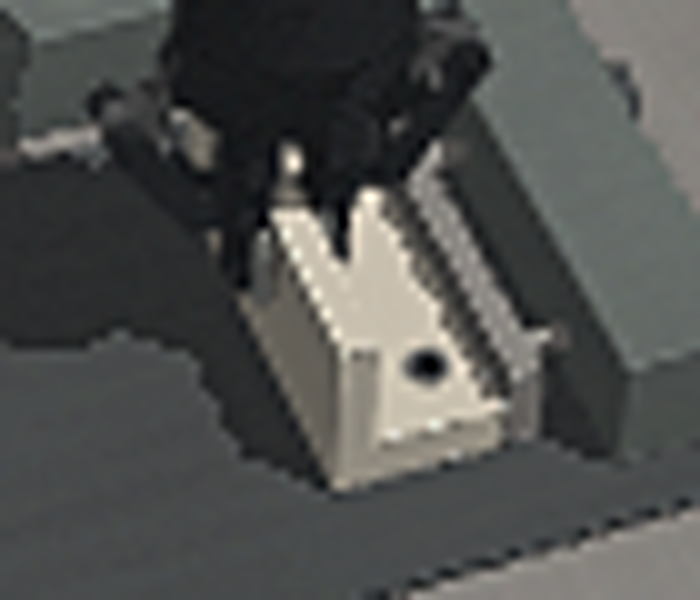

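View pics/t19z.png

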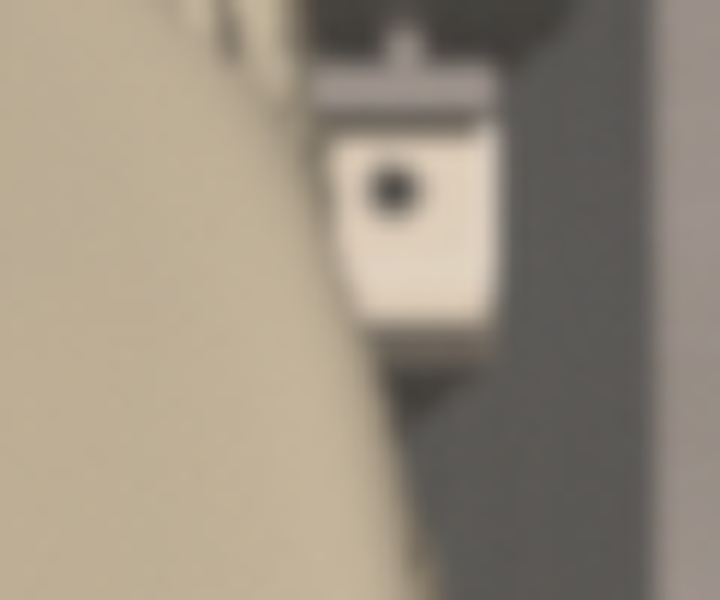

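>>> send_rows(increments=[[[0,0,0.001,0],[0,0,0,0],[0,0,0,0],[0.002,0,0.001,0],[0.003,0,0.001,0],[0.004,0,0.001,0],[0.004,0,0.001,0],[0.004,0,0.001,0]]])

```text
clock: 28.0
eef_pos: [0.5796, 0.1109, 0.0139]
tool_rot: [1.0, 0.005, -0.027, -0.002]
ft_force: [-19.1, 0.0, 18.5]
grip_width: 0.0135
```

```bash
python3 look.py 20;python3 -c "
from h import *
st()"
```

```text
t 28.0 pos [0.5796 0.1109 0.0139] yaw 0.63 fix [14.6 -0.7] F [-19.08   0.03  18.54] T [-0.41  3.51 -0.31] w 0.0135 tilt [-0.055  0.004 -0.998]
t 28.1 pos [0.5797 0.1109 0.0139] yaw 0.64 fix [14.7 -0.7] F [-17.13  -0.34  17.26] T [-0.41  3.17 -0.27] w 0.0132 tilt [-0.055  0.004 -0.998]
```

View pics/s20z.png

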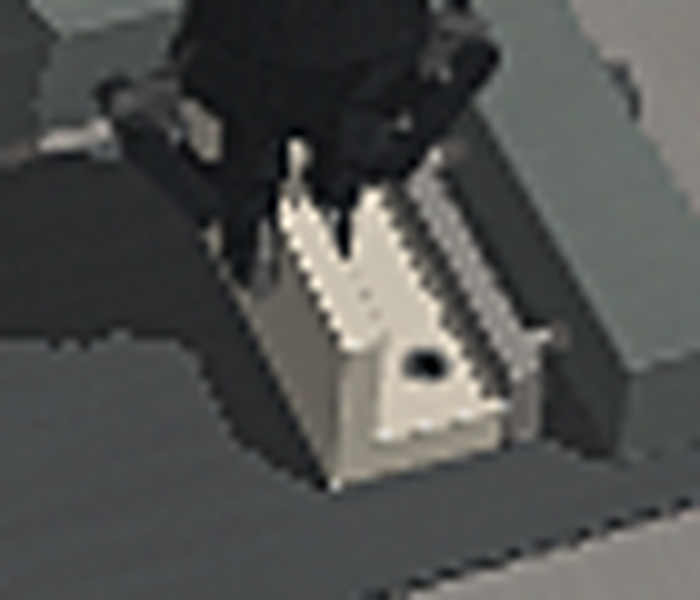

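View pics/t20z.png

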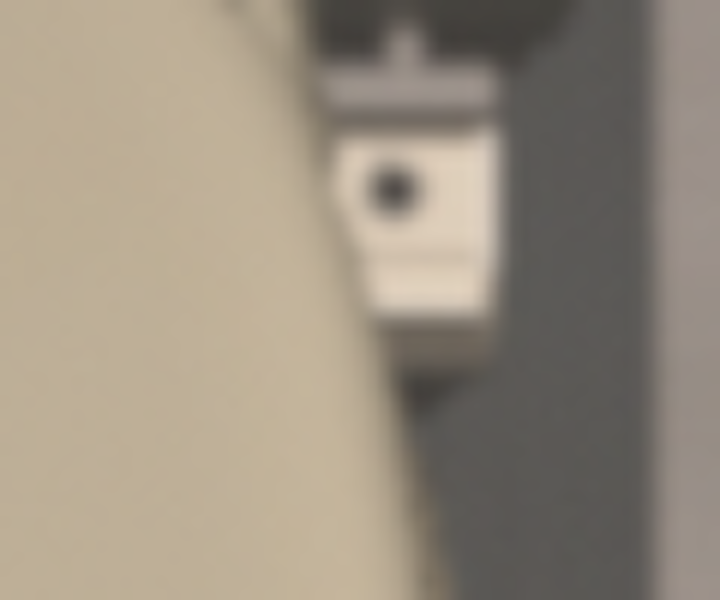

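>>> send_rows(increments=[[[0,0,0.001,0],[-0.002,0,0.002,0],[-0.003,0,0.002,0],[-0.003,0,0.002,0],[-0.003,0,0.002,0],[-0.003,0,0.002,0],[-0.003,0,0.002,0],[-0.002,0,0.001,0]]])

```text
clock: 28.9
eef_pos: [0.5792, 0.1109, 0.0119]
tool_rot: [1.0, 0.005, -0.008, -0.002]
ft_force: [-2.0, -0.3, 0.6]
grip_width: 0.0136
```

```bash
python3 -c "
from h import *
st()"
```

```text
t 28.9 pos [0.5792 0.1109 0.0119] yaw 0.53 fix [14.2 -0.7] F [-1.96 -0.26  0.59] T [-0.29  0.1  -0.11] w 0.0136 tilt [-0.015  0.004 -1.   ]
```

>>> send_rows(increments=[[[-0.002,0,0.001,0],[-0.003,0,0.0015,0],[-0.003,0,0.0015,0],[-0.003,0,0.0015,0],[-0.003,0,0.0015,0],[-0.002,0,0.001,0],[-0.001,0,0,0],[0,0,0,0]]])

```text
clock: 29.7
eef_pos: [0.578, 0.1109, 0.0114]
tool_rot: [1.0, 0.004, 0.009, -0.002]
ft_force: [-1.2, 0.1, 3.4]
grip_width: 0.0132
```

```bash
python3 -c "
from h import *
st()"
```

```text
t 29.7 pos [0.578  0.1109 0.0114] yaw 0.49 fix [13.1 -0.7] F [-1.18  0.07  3.37] T [-0.43  0.33 -0.12] w 0.0132 tilt [ 0.018  0.005 -1.   ]
```

>>> send_rows(increments=[[[0,0,0,0],[0,0,-0.0005,0],[0,0,0,0],[0,0,0,0],[0.003,0,-0.0005,0],[0.005,0,-0.001,0],[0.006,0,-0.001,0],[0.006,0,-0.001,0]]])

```text
clock: 30.5
eef_pos: [0.579, 0.1109, 0.0121]
tool_rot: [1.0, 0.005, -0.01, -0.002]
ft_force: [-15.8, -1.0, 15.7]
grip_width: 0.0138
```

```bash
python3 look.py 21;python3 -c "
from h import *
st()"
```

```text
t 30.5 pos [0.579  0.1109 0.0121] yaw 0.56 fix [14.1 -0.7] F [-15.77  -0.97  15.71] T [-0.36  2.9  -0.27] w 0.0138 tilt [-0.02   0.004 -1.   ]
t 30.6 pos [0.5793 0.1108 0.012 ] yaw 0.55 fix [14.4 -0.8] F [-14.6   -0.84  13.33] T [-0.33  2.6  -0.2 ] w 0.0134 tilt [-0.02   0.004 -1.   ]
```

View pics/s21z.png

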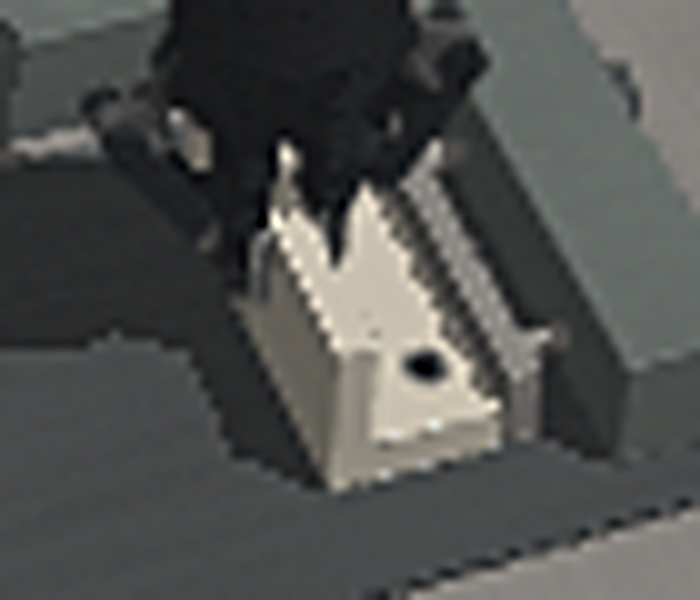

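View pics/t21z.png

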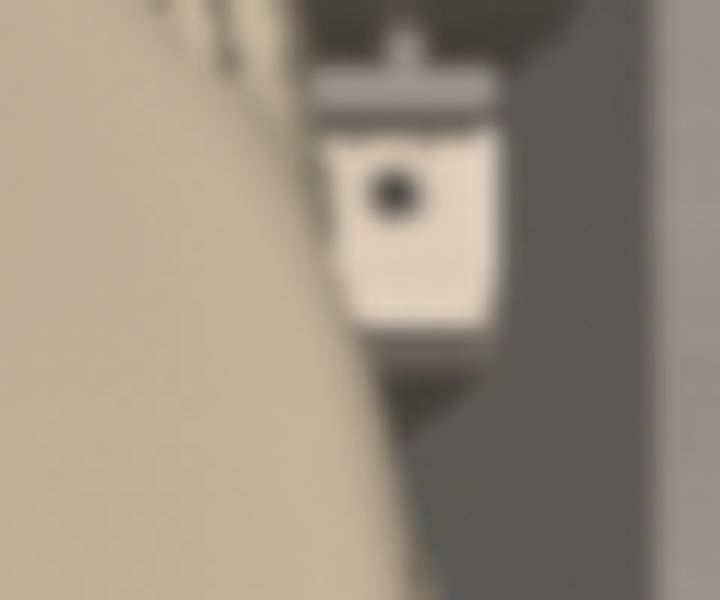

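>>> send_rows(increments=[[[0.003,0,0.003,0],[0.004,0,0.0035,0],[0.005,0,0.0035,0],[0.005,0,0.0035,0],[0.005,0,0.0035,0],[0.005,0,0.0035,0],[0.005,0,0.0035,0],[0.005,0,0.0035,0]]])

```text
clock: 31.4
eef_pos: [0.5796, 0.1109, 0.0146]
tool_rot: [0.999, 0.005, -0.037, -0.002]
ft_force: [-20.0, -1.7, 32.2]
grip_width: 0.0133
```

```bash
python3 look.py 22
```

```text
t 31.4 pos [0.5796 0.1109 0.0146] yaw 0.58 fix [14.6 -0.7] F [-20.03  -1.72  32.2 ] T [-0.69  3.6  -0.22] w 0.0133 tilt [-0.073  0.004 -0.997]
```

View pics/s22z.png

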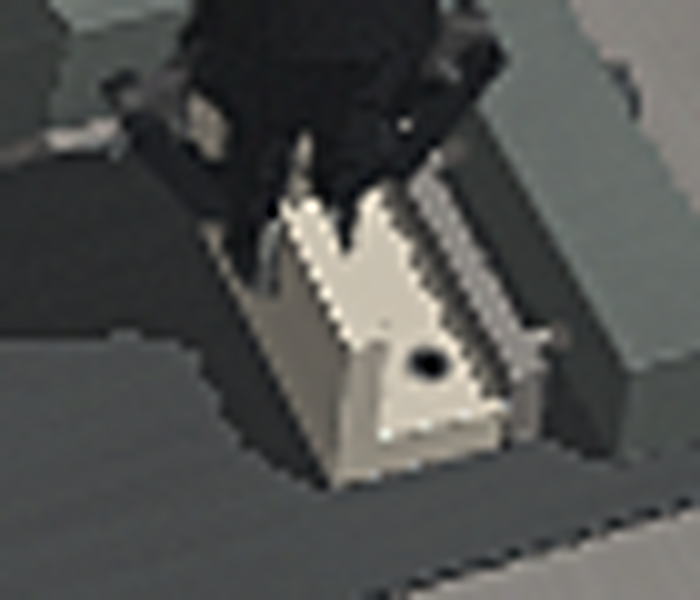

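View pics/t22z.png

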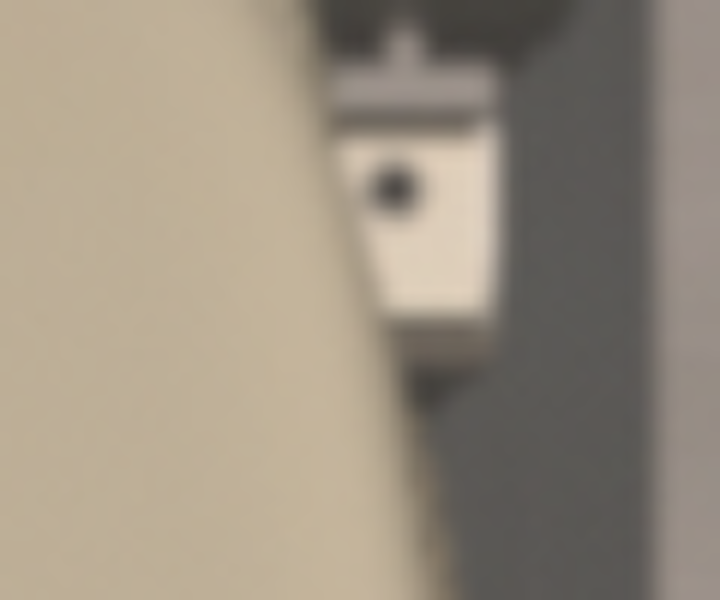

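>>> send_rows(increments=[[[-0.002,0,0.002,0],[-0.003,0,0.002,0],[-0.003,0,0.002,0],[-0.004,0,0.002,0],[-0.004,0,0.002,0],[-0.004,0,0.002,0],[-0.004,0,0.002,0],[-0.004,0,0.002,0]]])

```text
clock: 32.3
eef_pos: [0.5751, 0.1109, 0.012]
tool_rot: [1.0, 0.004, -0.01, -0.003]
ft_force: [4.0, -0.4, 5.6]
grip_width: 0.0134
```

```bash
python3 -c "
from h import *
st()"
```

```text
t 32.3 pos [0.5751 0.1109 0.012 ] yaw 0.48 fix [10.2 -0.7] F [ 4.01 -0.44  5.6 ] T [-0.48 -1.22 -0.02] w 0.0134 tilt [-0.02   0.005 -1.   ]
```

>>> send_rows(increments=[[[-0.003,0,0.002,0],[-0.003,0,0.002,0],[-0.003,0,0.002,0],[-0.003,0,0.002,0],[-0.003,0,0.002,0],[-0.002,0,0.002,0],[-0.001,0,0,0],[0,0,-0.001,0]]])

```text
clock: 33.1
eef_pos: [0.5743, 0.1109, 0.0117]
tool_rot: [1.0, 0.004, 0.008, -0.003]
ft_force: [0.9, 0.2, -3.0]
grip_width: 0.0132
```

```bash
python3 -c "
from h import *
st()"
```

```text
t 33.1 pos [0.5743 0.1109 0.0117] yaw 0.5 fix [ 9.4 -0.7] F [ 0.87  0.23 -3.01] T [-0.03  0.08  0.01] w 0.0132 tilt [ 0.016  0.005 -1.   ]
```

>>> send_rows(increments=[[[0.001,0,-0.0015,0],[0.002,0,-0.0015,0],[0.003,0,0,0],[0.003,0,0,0],[0.004,0,0,0],[0.004,0,0,0],[0.004,0,0,0],[0.004,0,0,0]]])

```text
clock: 33.9
eef_pos: [0.5793, 0.111, 0.0124]
tool_rot: [1.0, 0.005, -0.013, -0.002]
ft_force: [-13.4, 0.2, 11.0]
grip_width: 0.0132
```

```bash
python3 -c "
from h import *
st()"
```

```text
t 33.9 pos [0.5793 0.111  0.0124] yaw 0.53 fix [14.3 -0.6] F [-13.39   0.21  10.98] T [-0.25  2.28 -0.17] w 0.0132 tilt [-0.026  0.004 -1.   ]
```

>>> send_rows(increments=[[[0.002,0,-0.003,0],[0.003,0,-0.003,0],[0.003,0,-0.002,0],[0.004,0,-0.002,0],[0.004,0,-0.002,0],[0.004,0,-0.002,0],[0.004,0,-0.002,0],[0.004,0,-0.002,0]]])

```text
clock: 34.7
eef_pos: [0.5823, 0.1107, 0.0179]
tool_rot: [0.999, 0.005, -0.042, -0.001]
ft_force: [-9.3, 0.1, -0.2]
grip_width: 0.0131
```

```bash
python3 look.py 23
```

```text
t 34.7 pos [0.5823 0.1107 0.0179] yaw 0.55 fix [17.3 -0.9] F [-9.3   0.14 -0.25] T [ 0.13  2.21 -0.13] w 0.0131 tilt [-0.084  0.003 -0.996]
```

View pics/s23z.png

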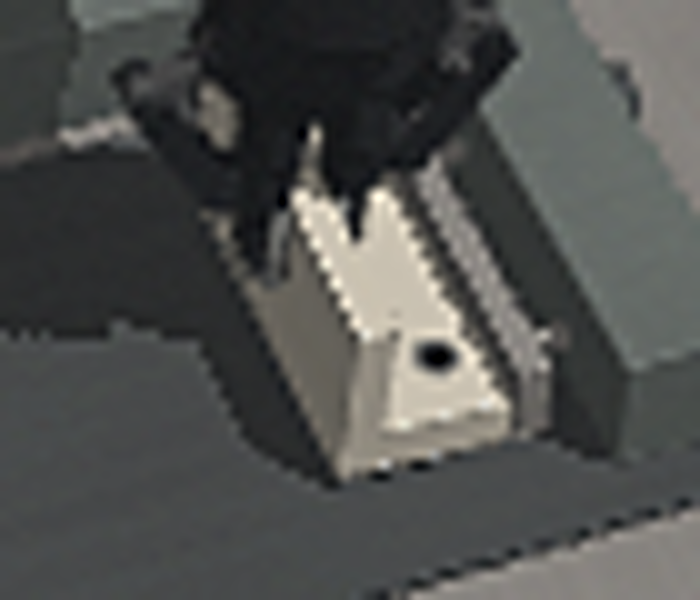

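View pics/t23z.png

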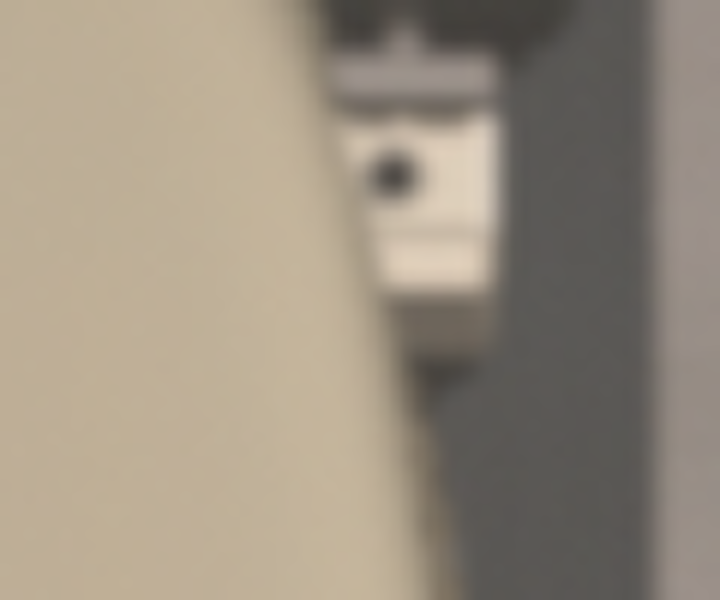

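>>> send_rows(increments=[[[0.005,0,-0.002,0],[0.006,0,-0.001,0],[0.006,0,0.001,0],[0.003,0,0.003,0],[0.001,0,0.004,0],[0,0,0.004,0],[0,0,0.004,0],[0,0,0.004,0]]])

```text
clock: 35.6
eef_pos: [0.5854, 0.1109, 0.0168]
tool_rot: [0.998, 0.005, -0.056, -0.002]
ft_force: [-11.4, -0.4, 16.4]
grip_width: 0.0132
```

```bash
python3 -c "
from h import *
st()"
```

```text
t 35.6 pos [0.5854 0.1109 0.0168] yaw 0.53 fix [20.4 -0.8] F [-11.38  -0.43  16.42] T [-0.29  1.93 -0.07] w 0.0132 tilt [-0.112  0.003 -0.994]
```

Now level by pressing straight down while bed friction holds the bar.

>>> send_rows(increments=[[[-0.001,0,0.004,0],[-0.001,0,0.004,0],[-0.001,0,0.004,0],[-0.001,0,0.004,0],[-0.001,0,0.004,0],[-0.001,0,0.004,0],[-0.001,0,0.004,0],[-0.001,0,0.004,0]]])

```text
clock: 36.4
eef_pos: [0.5851, 0.1109, 0.0151]
tool_rot: [0.999, 0.004, -0.041, -0.002]
ft_force: [-9.9, -0.4, 15.0]
grip_width: 0.0133
```

```bash
python3 look.py 24
```

```text
t 36.4 pos [0.5851 0.1109 0.0151] yaw 0.49 fix [20.1 -0.8] F [-9.86 -0.41 14.97] T [-0.41  1.52 -0.07] w 0.0133 tilt [-0.081  0.003 -0.997]
```

View pics/t24z.png

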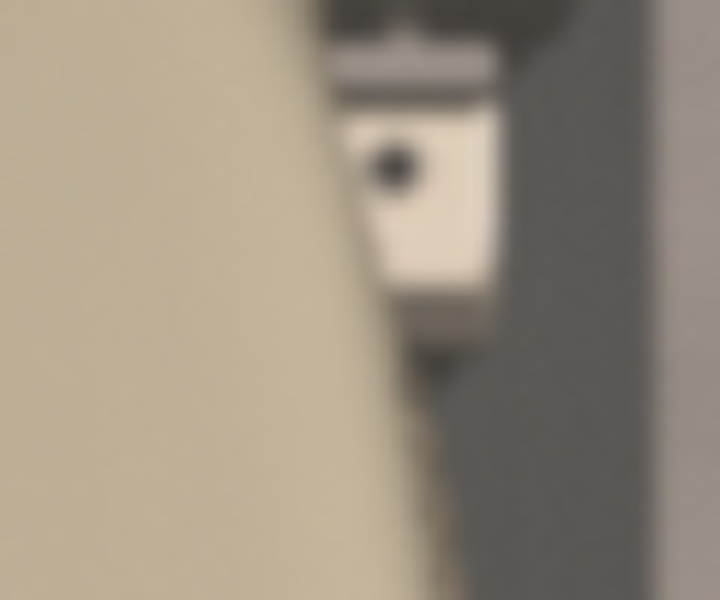

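>>> send_rows(increments=[[[-0.0015,0,0.004,0],[-0.0015,0,0.004,0],[-0.0015,0,0.004,0],[-0.0015,0,0.004,0],[-0.0015,0,0.004,0],[-0.0015,0,0.004,0],[-0.0015,0,0.004,0],[-0.0015,0,0.004,0]]])

```text
clock: 37.3
eef_pos: [0.5847, 0.1109, 0.0132]
tool_rot: [1.0, 0.004, -0.022, -0.002]
ft_force: [-9.6, -0.5, 14.7]
grip_width: 0.0134
```

```bash
python3 -c "
from h import *
st()"
```

```text
t 37.3 pos [0.5847 0.1109 0.0132] yaw 0.47 fix [19.8 -0.7] F [-9.64 -0.5  14.67] T [-0.38  1.35 -0.08] w 0.0134 tilt [-0.045  0.004 -0.999]
```

>>> send_rows(increments=[[[-0.0015,0,0.004,0],[-0.0015,0,0.004,0],[-0.0015,0,0.004,0],[-0.0015,0,0.004,0],[-0.0015,0,0.004,0],[-0.0015,0,0.004,0],[-0.001,0,0.003,0],[0,0,0.003,0]]])

```text
clock: 38.1
eef_pos: [0.5847, 0.1109, 0.0117]
tool_rot: [1.0, 0.004, -0.007, -0.002]
ft_force: [-13.0, -0.2, 15.3]
grip_width: 0.0135
```

```bash
python3 look.py 25; python3 -c "
from h import *
st()"
```

```text
t 38.1 pos [0.5847 0.1109 0.0117] yaw 0.46 fix [19.7 -0.7] F [-12.98  -0.22  15.34] T [-0.33  2.2  -0.09] w 0.0135 tilt [-0.014  0.004 -1.   ]
t 38.2 pos [0.5846 0.1109 0.0117] yaw 0.47 fix [19.7 -0.7] F [-11.2   -0.64  13.98] T [-0.31  1.86 -0.13] w 0.0137 tilt [-0.014  0.003 -1.   ]
```

View pics/t25z.png

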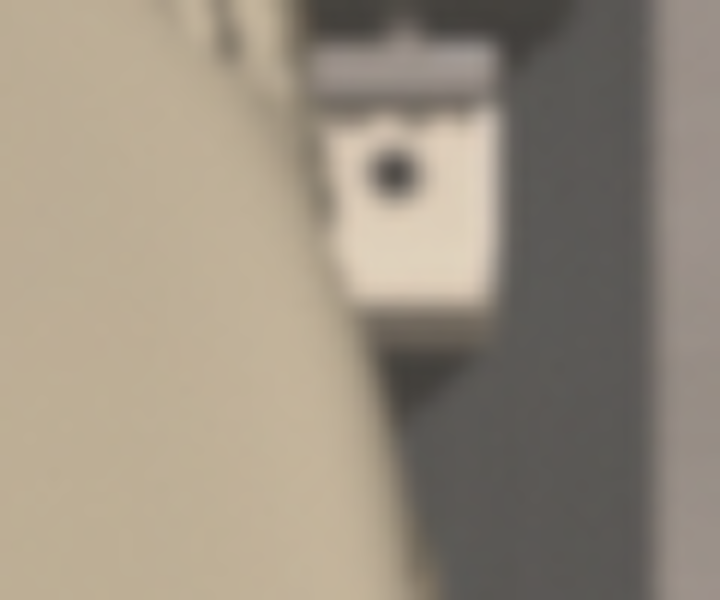

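View pics/s25z.png

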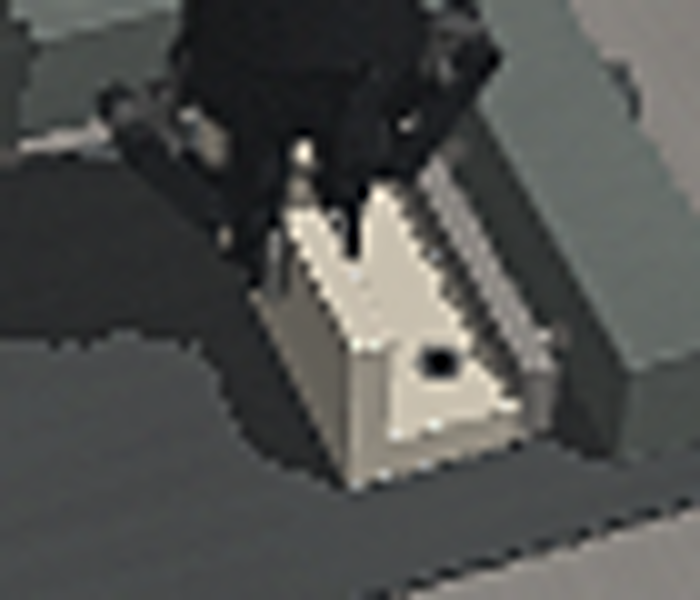

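```bash
cat > bar.py <<'E'
from h import *
import sys
def edge(n):
    c=pickle.load(open(f'pics/{n}.pkl','rb'));g=c['image'].astype(float).sum(2)
    pr=g[160:176,296:301].mean(1); return pr.round(0)
for n in sys.argv[1:]: print(n,edge(n).astype(int).tolist())
from fitr import *
E
python3 bar.py t14 t17 t23 t25
python3 - <<'E'
from fitr import *
s=pickle.load(open('pics/s25.pkl','rb'));t=pickle.load(open('pics/t25.pkl','rb'))
ps=[(520,402),(523,440),(353,350),(353,490),(388,350)];pt=[(500,109),(494,305)]
print(*fitr(s,unz(ps,10,300,160),t,unz(pt,12,260,160)))
E
```

```text
t14 [197, 195, 190, 190, 191, 200, 251, 343, 417, 439, 400, 300, 236, 302, 454, 576]
t17 [197, 195, 191, 193, 221, 307, 400, 429, 390, 323, 348, 469, 575, 610, 609, 606]
t23 [196, 193, 193, 221, 309, 401, 432, 403, 337, 373, 489, 578, 606, 606, 603, 604]
t25 [196, 194, 219, 327, 433, 449, 426, 382, 356, 442, 545, 597, 608, 606, 604, 604]
[ 7.2998e+01 -8.6900e-01  7.0920e+00 -2.0000e-02 -0.0000e+00] [ 0.1 -0.  -0.4  0.1 -0.4  0.6 -0.5  0.3  0.2 -0.6  0.1 -0.9  0.  -0.
 -0. ]
```

```bash
python3 - <<'E'
from h import *
p=np.load('p.npy')
s0=pickle.load(open('pics/s14.pkl','rb'));
a=proj(s0,place(p,[[60,-70,42],[70,-70,42],[72,-70,8],[82,-70,8]]));print((a[1]-a[0]).round(2),(a[3]-a[2]).round(2))
t0=pickle.load(open('pics/t14.pkl','rb'))
a=proj(t0,place(p,[[60,-70,42],[70,-70,42]]));print(a[1]-a[0])
# ECC/template shift of the bar's right end patch in side view
def patch(n): return cv2.cvtColor(pickle.load(open(f'pics/{n}.pkl','rb'))['image'],cv2.COLOR_RGB2GRAY).astype(np.float32)
# predicted bar outline overlays for d = 8,10,12
for n in('25',):
    s=pickle.load(open(f'pics/s{n}.pkl','rb'));t=pickle.load(open(f'pics/t{n}.pkl','rb'))
    def bar(d): return place(p,[[60+d,-70,8],[60+d,-70,42],[72+d,-70,42],[72+d,-70,8]]), place(p,[[72+d,-70,42],[72+d,70,42]])
    for d in(8,10,12):
        overlay(s,bar(d),(335,362,188,210),26,f'bs{d}');overlay(t,list(bar(d)[1:])+[place(p,[[60+d,-70,42],[60+d,0,42],[60+d,0,42]]),place(p,[[60+d,-70,42],[72+d,-70,42]])],(282,306,158,176),28,f'bt{d}')
    a=np.hstack([cv2.resize(cv2.imread(f'pics/bs{d}.png'),(390,318)) for d in(8,12)]);b=np.hstack([cv2.resize(cv2.imread(f'pics/bt{d}.png'),(390,280)) for d in(8,12)])
    cv2.imwrite('pics/barcmp.png',np.vstack([a,b]))
W=cloud(t);
E
```

```text
[ 2.87 -0.82] [ 2.8  -0.81]
[ 0.00814106 -3.23661812]
```

View pics/barcmp.png

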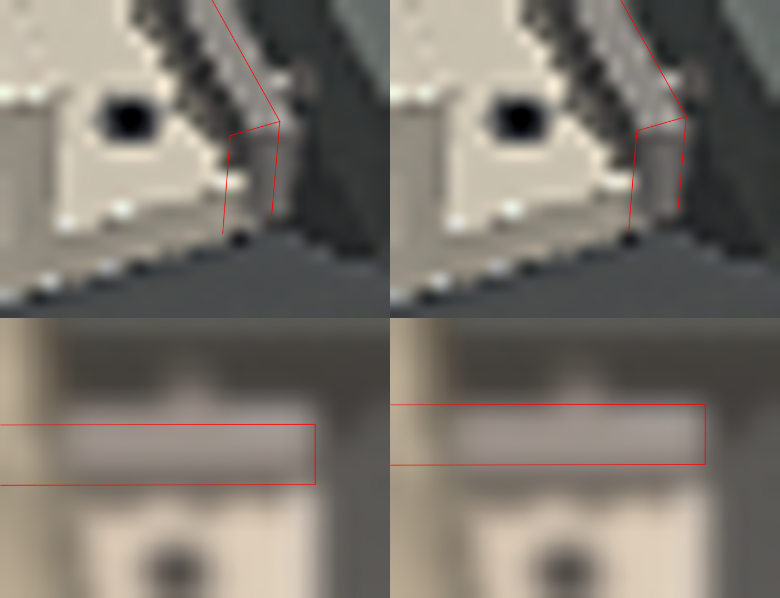

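>>> send_rows(increments=[[[0,0,-0.002,0],[-0.001,0,-0.002,0],[-0.001,0,0,0],[0,0,0.003,0],[0,0,0.004,0],[0,0,0.004,0],[0,0,0.004,0],[0,0,0.004,0]]])

```text
clock: 39.0
eef_pos: [0.5769, 0.1107, 0.0119]
tool_rot: [1.0, 0.004, -0.01, -0.002]
ft_force: [-14.4, -1.7, 21.1]
grip_width: 0.0135
```

```bash
python3 -c "
from h import *
st()"
```

```text
t 39.0 pos [0.5769 0.1107 0.0119] yaw 0.48 fix [12.  -0.9] F [-14.36  -1.67  21.07] T [-0.5   2.4  -0.16] w 0.0135 tilt [-0.019  0.003 -1.   ]
```

>>> send_rows(increments=[[[0.003,0,-0.003,0],[0.004,0,-0.003,0],[0.004,0,-0.002,0],[0.004,0,-0.002,0],[0.004,0,-0.002,0],[0.004,0,-0.002,0],[0.004,0,-0.002,0],[0.004,0,-0.001,0]]])

```text
clock: 39.8
eef_pos: [0.5834, 0.1105, 0.0197]
tool_rot: [0.999, 0.005, -0.036, -0.002]
ft_force: [-11.9, 1.0, 3.5]
grip_width: 0.0134
```

```bash
python3 -c "
from h import *
st()"
```

```text
t 39.8 pos [0.5834 0.1105 0.0197] yaw 0.54 fix [18.4 -1.1] F [-11.92   1.04   3.54] T [ 0.08  2.33 -0.17] w 0.0134 tilt [-0.072  0.003 -0.997]
```

>>> send_rows(increments=[[[0.003,0,0.002,0],[0.003,0,0.003,0],[0.002,0,0.004,0],[0.001,0,0.004,0],[0,0,0.004,0],[0,0,0.004,0],[-0.001,0,0.004,0],[-0.001,0,0.004,0]]])

```text
clock: 40.6
eef_pos: [0.5829, 0.1106, 0.0148]
tool_rot: [0.999, 0.004, -0.037, -0.002]
ft_force: [-9.4, -0.4, 15.0]
grip_width: 0.0135
```

```bash
python3 -c "
from h import *
st()"
```

```text
t 40.6 pos [0.5829 0.1106 0.0148] yaw 0.51 fix [17.9 -1. ] F [-9.35 -0.44 15.01] T [-0.38  1.67 -0.11] w 0.0135 tilt [-0.074  0.003 -0.997]
```

>>> send_rows(increments=[[[-0.001,0,0.004,0],[-0.001,0,0.004,0],[-0.001,0,0.004,0],[-0.001,0,0.004,0],[-0.001,0,0.004,0],[-0.001,0,0.004,0],[-0.001,0,0.004,0],[-0.001,0,0.004,0]]])

```text
clock: 41.4
eef_pos: [0.5826, 0.1107, 0.0132]
tool_rot: [1.0, 0.004, -0.022, -0.002]
ft_force: [-11.8, 0.0, 16.7]
grip_width: 0.0134
```

```bash
python3 -c "
from h import *
st()"
```

```text
t 41.4 pos [0.5826 0.1107 0.0132] yaw 0.49 fix [17.7 -0.9] F [-11.77   0.02  16.7 ] T [-0.48  1.78 -0.07] w 0.0134 tilt [-0.044  0.004 -0.999]
```

>>> send_rows(increments=[[[-0.001,0,0.004,0],[-0.001,0,0.004,0],[-0.001,0,0.004,0],[-0.001,0,0.004,0],[-0.001,0,0.004,0],[-0.001,0,0.004,0],[-0.0005,0,0.004,0],[0,0,0.003,0]]])

```text
clock: 42.2
eef_pos: [0.5825, 0.1107, 0.0119]
tool_rot: [1.0, 0.004, -0.009, -0.002]
ft_force: [-10.6, -0.4, 11.2]
grip_width: 0.0134
```

```bash
python3 look.py 26; python3 - <<'E'
from h import *
st()
p=np.load('p.npy')
s=pickle.load(open('pics/s26.pkl','rb'));t=pickle.load(open('pics/t26.pkl','rb'))
def bar(d): return place(p,[[60+d,-70,8],[60+d,-70,42],[72+d,-70,42],[72+d,-70,8]]), place(p,[[72+d,-70,42],[72+d,70,42]])
for d in(10,):
    overlay(s,bar(d),(335,362,188,210),26,f'bs{d}');overlay(t,list(bar(d)[1:])+[place(p,[[60+d,-70,42],[60+d,0,42]]),place(p,[[60+d,-70,42],[72+d,-70,42]])],(282,306,158,176),28,f'bt{d}')
cv2.imwrite('pics/barcmp2.png',np.vstack([cv2.resize(cv2.imread('pics/bs10.png'),(390,318)),cv2.resize(cv2.imread('pics/bt10.png'),(390,280))]))
E
python3 bar.py t26
```

```text
t 42.2 pos [0.5825 0.1107 0.0119] yaw 0.49 fix [17.6 -0.9] F [-10.6   -0.43  11.19] T [-0.38  1.91 -0.21] w 0.0134 tilt [-0.017  0.004 -1.   ]
t 42.3 pos [0.5825 0.1107 0.0119] yaw 0.49 fix [17.5 -0.9] F [-11.68  -0.56  13.71] T [-0.38  1.96 -0.18] w 0.0135 tilt [-0.017  0.004 -1.   ]
t26 [197, 193, 192, 221, 310, 404, 430, 394, 322, 331, 443, 549, 597, 603, 598, 597]
```

View pics/barcmp2.png

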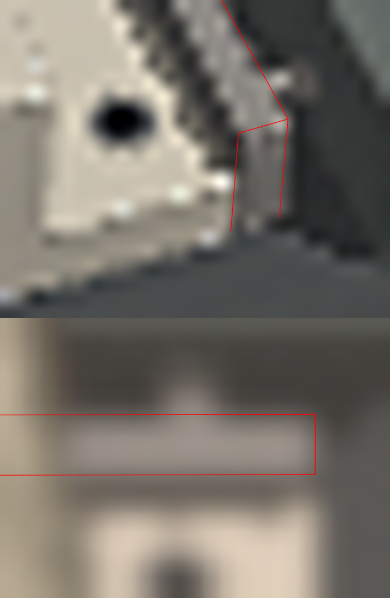

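View pics/s26z.png

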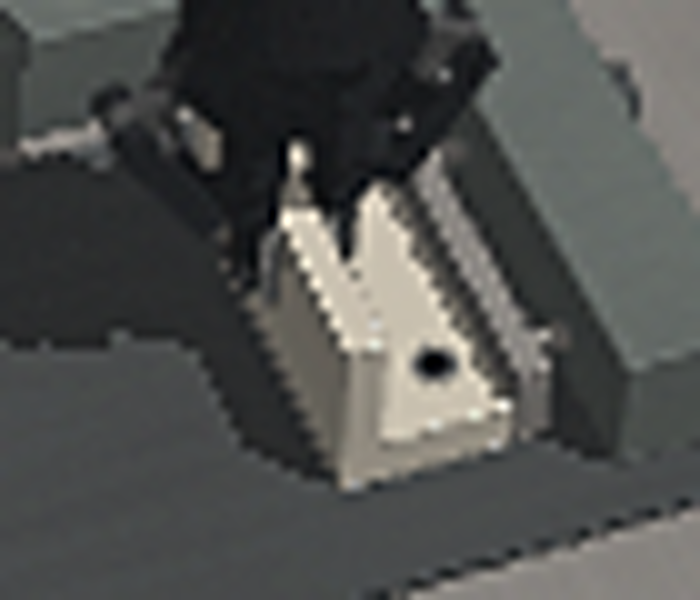

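View pics/t26z.png

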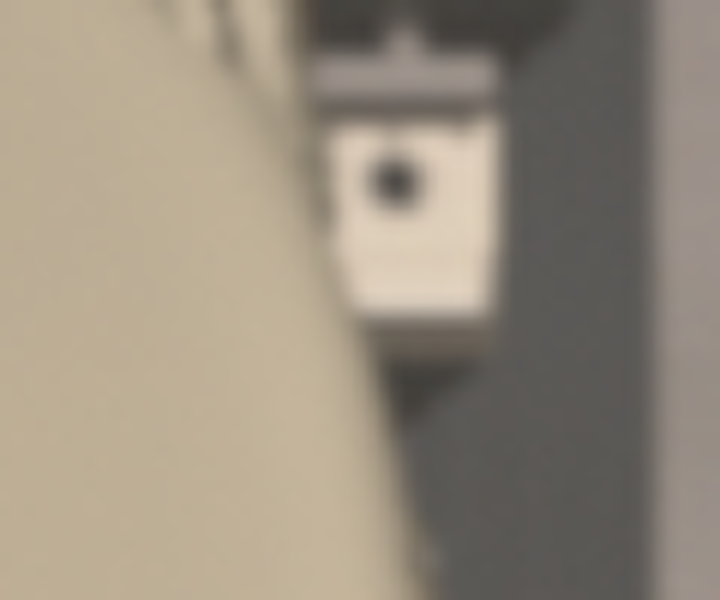

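```bash
python3 - <<'E'
from h import *
from scipy.ndimage import map_coordinates
p=np.load('p.npy')
def g(n): return pickle.load(open(f'pics/{n}.pkl','rb'))['image'].astype(float).sum(2)
# side: end face + top of bar near right end, sample model points and compare intensity w/ rest reference
def pts():
    P=[]
    for y in np.arange(-69,-40,1.5):
        for x in np.arange(56,77,1): P.append([x,y,42.])
    for z in np.arange(30,42,1.):
        for x in np.arange(56,77,1): P.append([x,-70,z])
    return np.array(P)
Q=pts()
# restrict to x 58..75 incl. background behind; weight only back side + bar
def run(cam,ref,tests,Q):
    c=pickle.load(open(f'pics/{ref}.pkl','rb'))
    r=g(ref);a=proj(c,place(p,Q));R0=map_coordinates(r,[a[:,1],a[:,0]],order=1)
    for n in tests:
        im=g(n);best=[]
        for d in np.arange(0,16,.25):
            b=proj(c,place(p,Q+[d,0,0]));v=map_coordinates(im,[b[:,1],b[:,0]],order=1)
            best.append(np.corrcoef(v,R0)[0,1])
        best=np.array(best);i=best.argmax();print(n,i*.25,best[i].round(3),best[max(0,i-4):i+5:2].round(3))
tq=Q[(Q[:,2]==42)&(Q[:,0]>64)&(Q[:,1]>-68)]
T=np.array([[x,y,42.] for y in np.arange(-72,-45,1.5) for x in np.arange(64,80,1.)])
print('side end');run('side','s14',['s15','s16','s17','s25','s26'],Q[(Q[:,0]>59)])
S=np.array([[x,-70,z] for x in np.arange(62,80,.5) for z in np.arange(30,46,1.)]);run('side','s14',['s15','s17','s25','s26'],S)
print('top');run('top','t14',['t15','t16','t17','t25','t26'],T)
T2=np.array([[x,y,42.] for y in np.arange(-69,-45,1.5) for x in np.arange(58,80,1.)]);run('top','t14',['t15','t16','t17','t25','t26'],T2)
E
```

```text
side end
s15 1.25 0.893 [0.823 0.877 0.893 0.876 0.83 ]
s16 2.75 0.916 [0.867 0.907 0.916 0.891 0.837]
s17 5.25 0.849 [0.777 0.827 0.849 0.842 0.807]
s25 10.25 0.938 [0.882 0.926 0.938 0.915 0.857]
s26 8.0 0.898 [0.845 0.888 0.898 0.878 0.83 ]
s15 0.5 0.932 [0.915 0.932 0.925 0.897]
s17 4.75 0.853 [0.806 0.838 0.853 0.847 0.821]
s25 10.0 0.961 [0.918 0.952 0.961 0.948 0.915]
s26 8.25 0.906 [0.872 0.899 0.906 0.892 0.86 ]
top
t15 2.25 0.998 [0.991 0.997 0.998 0.995 0.987]
t16 2.5 0.998 [0.986 0.994 0.998 0.997 0.992]
t17 5.5 0.995 [0.983 0.991 0.995 0.993 0.987]
t25 11.75 0.93 [0.924 0.929 0.93  0.927 0.92 ]
t26 8.5 0.979 [0.967 0.976 0.979 0.977 0.971]
t15 1.75 0.968 [0.928 0.958 0.968 0.965 0.952]
t16 2.5 0.975 [0.948 0.967 0.975 0.97  0.955]
t17 5.5 0.96 [0.928 0.95  0.96  0.957 0.943]
t25 10.75 0.876 [0.85  0.869 0.876 0.867 0.851]
t26 8.5 0.954 [0.928 0.948 0.954 0.948 0.932]
```

>>> send_rows(increments=[[[0.003,0,-0.003,0],[0.004,0,-0.003,0],[0.004,0,-0.002,0],[0.004,0,-0.002,0],[0.004,0,-0.002,0],[0.004,0,-0.002,0],[0.004,0,-0.001,0],[0.004,0,0,0]]])

```text
clock: 43.1
eef_pos: [0.5839, 0.1104, 0.0161]
tool_rot: [0.999, 0.005, -0.04, -0.002]
ft_force: [-12.5, -0.0, 4.3]
grip_width: 0.0131
```

```bash
python3 -c "
from h import *
st()"
```

```text
t 43.1 pos [0.5839 0.1104 0.0161] yaw 0.55 fix [18.9 -1.2] F [-12.47  -0.02   4.32] T [-0.06  2.52 -0.24] w 0.0131 tilt [-0.08   0.003 -0.997]
```

>>> send_rows(increments=[[[0.005,0,-0.001,0],[0.005,0,0,0],[0.004,0,0.002,0],[0.002,0,0.004,0],[0.001,0,0.004,0],[0,0,0.004,0],[-0.001,0,0.004,0],[-0.001,0,0.004,0]]])

```text
clock: 43.9
eef_pos: [0.5849, 0.1105, 0.016]
tool_rot: [0.999, 0.005, -0.048, -0.002]
ft_force: [-9.6, -0.5, 14.6]
grip_width: 0.0134
```

```bash
python3 -c "
from h import *
st()"
```

```text
t 43.9 pos [0.5849 0.1105 0.016 ] yaw 0.53 fix [20.  -1.1] F [-9.62 -0.47 14.58] T [-0.37  1.6  -0.15] w 0.0134 tilt [-0.097  0.003 -0.995]
```

>>> send_rows(increments=[[[-0.001,0,0.004,0],[-0.001,0,0.004,0],[-0.001,0,0.004,0],[-0.001,0,0.004,0],[-0.001,0,0.004,0],[-0.001,0,0.004,0],[-0.001,0,0.004,0],[-0.001,0,0.004,0]]])

```text
clock: 44.7
eef_pos: [0.5847, 0.1106, 0.0143]
tool_rot: [0.999, 0.004, -0.033, -0.002]
ft_force: [-11.4, -2.0, 16.6]
grip_width: 0.0132
```

>>> send_rows(increments=[[[-0.0015,0,0.004,0],[-0.0015,0,0.004,0],[-0.0015,0,0.004,0],[-0.0015,0,0.004,0],[-0.0015,0,0.004,0],[-0.001,0,0.004,0],[-0.001,0,0.004,0],[-0.001,0,0.004,0]]])

```text
clock: 45.5
eef_pos: [0.5844, 0.1106, 0.0125]
tool_rot: [1.0, 0.004, -0.015, -0.002]
ft_force: [-11.8, -1.5, 16.6]
grip_width: 0.0133
```

```bash
python3 -c "
from h import *
st()"
```

```text
t 45.5 pos [0.5844 0.1106 0.0125] yaw 0.48 fix [19.5 -1.1] F [-11.8   -1.47  16.55] T [-0.38  1.76 -0.04] w 0.0133 tilt [-0.03   0.004 -1.   ]
```

>>> send_rows(increments=[[[-0.001,0,0.004,0],[-0.001,0,0.004,0],[-0.001,0,0.004,0],[-0.0005,0,0.004,0],[0,0,0.004,0],[0,0,0.004,0],[0,0,0.004,0],[0,0,0.003,0]]])

```text
clock: 46.3
eef_pos: [0.5844, 0.1106, 0.0115]
tool_rot: [1.0, 0.004, -0.005, -0.002]
ft_force: [-9.9, -0.2, 9.5]
grip_width: 0.0131
```

```bash
python3 look.py 27; python3 - <<'E'
from h import *
from scipy.ndimage import map_coordinates
st()
p=np.load('p.npy')
def g(n): return pickle.load(open(f'pics/{n}.pkl','rb'))['image'].astype(float).sum(2)
def run(ref,tests,Q):
    c=pickle.load(open(f'pics/{ref}.pkl','rb'));a=proj(c,place(p,Q));R0=map_coordinates(g(ref),[a[:,1],a[:,0]],order=1)
    for n in tests:
        im=g(n);best=np.array([np.corrcoef(map_coordinates(im,list(proj(c,place(p,Q+[d,0,0])).T[::-1]),order=1),R0)[0,1] for d in np.arange(0,16,.25)])
        print(n,best.argmax()*.25,best.max().round(3))
S=np.array([[x,-70,z] for x in np.arange(62,80,.5) for z in np.arange(30,46,1.)]);run('s14',['s27'],S)
T=np.array([[x,y,42.] for y in np.arange(-72,-45,1.5) for x in np.arange(64,80,1.)]);run('t14',['t27'],T)
T=np.array([[x,y,42.] for y in np.arange(-69,-45,1.5) for x in np.arange(58,80,1.)]);run('t14',['t27'],T)
c=pickle.load(open('pics/t27.pkl','rb'))
overlay(c,[],(180,330,120,240),5,'t27w')
E
```

```text
t 46.3 pos [0.5844 0.1106 0.0115] yaw 0.49 fix [19.5 -1.1] F [-9.87 -0.24  9.46] T [-0.37  1.76 -0.16] w 0.0131 tilt [-0.009  0.004 -1.   ]
t 46.4 pos [0.5844 0.1106 0.0115] yaw 0.49 fix [19.4 -1.1] F [-12.45  -0.46  15.18] T [-0.37  2.   -0.15] w 0.013 tilt [-0.01   0.004 -1.   ]
s27 9.75 0.95
t27 9.5 0.965
t27 9.5 0.903
```

View pics/s27z.png

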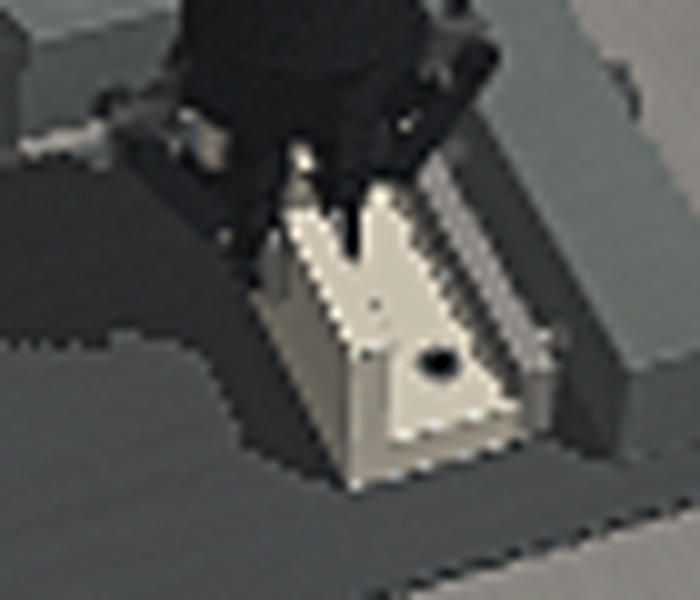

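View pics/t27w.png

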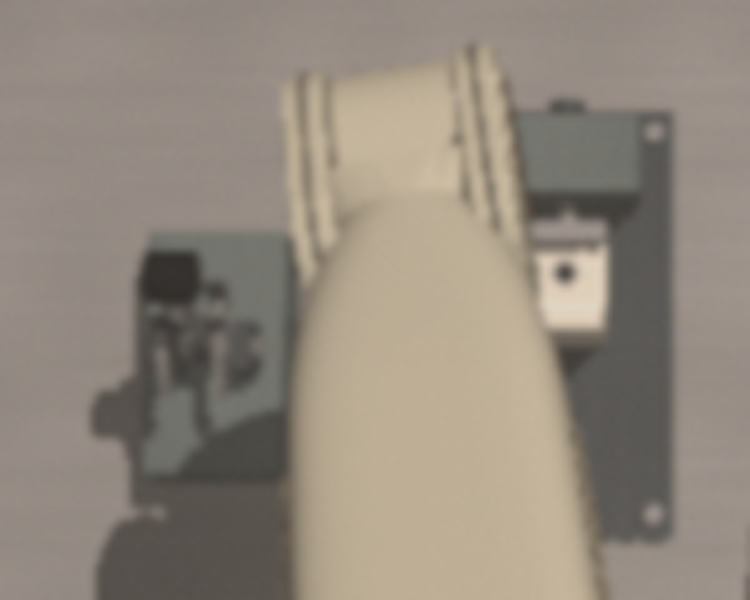

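```bash
python3 -c "
from h import *
st();print(order.job_done());st()"
```

```text
t 46.4 pos [0.5844 0.1106 0.0115] yaw 0.49 fix [19.4 -1.1] F [-12.45  -0.46  15.18] T [-0.37  2.   -0.15] w 0.013 tilt [-0.01   0.004 -1.   ]
the job is handed in; nothing more can be done
None
the job is handed in; nothing more can be done
```

I threw the lever first and checked it before picking up the rail. The rail is now gripped, lying on the bed and pressed against the bar. I handed the job in at 46.4 s.

Last checks:

- **Lever:** about 0.30 rad from the side camera and about 0.28 from the top one, so midway between the lugs. I pushed it with the closed fingers in two goes. A first pass missed the knob and moved nothing.
- **Bar:** about 9.5 to 9.75 mm in, by comparing pictures with its rest position, which is about 11.5 N. The most seen was about 12 mm, so it was never driven all the way in.
- **Forces:** at hand-in the wrist read 12.5 N along the push, with about 15 N pressing the rail down. Bed friction takes part of the push, so I trust the bar travel more than the wrist reading.
- **Rail:** square to the bar within about 0.1°. It lies flat within about 0.01 rad, judged from the tool tilt against earlier picture fits. Its ends are about 1 mm to the right of the bar's ends.

What disagreed or went less well:

- **Fingertip height:** the fingertips stood about 34 mm higher in the pictures than the reported tool pose implies. I corrected for this throughout, and the grasp confirmed it.
- **Repeated pressing:** the wrist tipped under load and friction locked the rail, so I pressed, released and re-seated it several times. During one of these attempts the wrist force peaked at about 63 N (40 N along the push, 48 N down), below the 120 N limit. That load went through the gripped rail, and I do not know whether the 40 N limit counts it.

The tub, tray, screwdriver and bowl were not touched.

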